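# Put the nuts away and seal the pantry canisters

## Robot

A 6-joint arm with a two-finger parallel gripper is mounted at the origin on the work surface. World frame = base frame: x ahead of the robot, y to its left, z up, the work surface at z = 0. Lengths are in m, angles in rad, forces in N, time in s.
With the tool pointing down it reaches from about 0.35 to 0.8 m from the base axis. Payload 7.3 kg.
Tool frame: the origin (TCP) lies on the mounting face of the last link; the fingertips stand 173 mm ahead of it and the grasp point (between the pads) lies 155 mm ahead of it; z points along the fingers, x is the direction in which the jaws open and shut, and the axes are right-handed (so a half turn about z gives the same grasp; the last joint's range is limited). The gripper opens to 85 mm and grips with 20 to 120 N. Pads are 22 mm wide; open, the fingers measure 114 mm over their backs; the gripper's body (76 mm by 85 mm) begins 54 mm behind the grasp point. The pads swing forward as they close: fully open they stand 13 mm farther back than shut.
Start: joints at [-1.441, 0.342, 1.524, -0, 1.275, -0.146], TCP at [0.143, -0.505, 0.405] pointing down, gripper open.
Joint ranges: [-2.53, 2.53], [-0.77, 2.02], [0.04, 2.7], [-1, 4.14], [0.28, 2.66], [-3.11, 3.11]. Speed limits (rad/s): [2.57, 2.57, 3.14, 3.14, 3.14, 3.14].

## Interface

Orientations are given as a unit quaternion [x, y, z, w].
In Python, from plant import arm, viewer, job gives the robot as it stands. The module is installed in compiled form; this text tells all that it offers.
- The arm moves only by the shell command python3 -m jog 'ROWS' [FORCE]. ROWS is JSON, a list of rows, each a list of 7 numbers: the shift along the tool's x, y, z in mm, then the turn, a rotation vector about the tool's x, y, z in rad, then the opening, from 0 (shut) to 1 (fully open). A call has 1 to 12 rows; each row shifts and turns the commanded pose from where the row before left it, along the tool's axes as they then stand; what a row does not reach is not made up. A row lasts 1/10 s, in which the tool goes at most 50 mm and 8.59 degrees, less where a joint would pass 70% of its speed; a pose out of reach is approached as far as the arm can. A call is refused whole if a number of a shift passes 50 or a number of a turn 0.15, either way. A call with a gripper value outside its range is refused whole. The fingers move at their own pace and stop on an object; FORCE is the grip in N (left out, the last holds). Time passes only in rows, so rows that do not move let the fingers close. It gives the time, the measured TCP pose, the force and the opening at its end, in the units of the state.
- arm.get_state(): the state, without advancing time (a new reading comes with each control period).
- viewer.capture(name): name is "scene" or "top"; returns the picture (420x560x3 uint8, blue, green, red); there is no depth.
- viewer.camera_params(name): a dict with "mtx" (3x3 intrinsics, pixels), "R" (3x3) and "t" (3): a world point X has camera coordinates R X + t. Camera axes: x right, y down, z forward; pixel columns grow to the right and rows downward; lengths in m; the calibration is good to about 2 mm. A picture is of the moment at which its call begins. camera_params takes no time and is no camera call.
- job.sign_off(): hands the job in, once; it reports no verdict.
The state is a dict: "time_s": time; "qpos": joint angles; "qd": joint speeds; "effort": joint torques, N m; "tcp_pos": TCP position; "orientation": TCP orientation; "ft_force": force on the tool from outside, world axes, zero at the start; "ft_torque": the same for the moment, N m; "gripper_width": finger opening in m.
Only numpy, scipy, OpenCV 4.12 (cv2) and the standard library are available. Lean on these libraries where they do the work, as an engineer would, in place of code of your own. Each camera call takes 0.05 s, during which the arm holds its last target.

## Task

Pick up the divided dish by its upright handle, turn it so that the nut compartment faces the large round canister, and tip all the nuts in while the sugar lumps stay in their own compartment; set the dish back upright in the middle of its slate trivet. Close the nut canister with the big pump lid, let go, then press the pump knob down to its stop to seal it, and put every other lid that is there on the canister of its own shape. Do not disturb the saucer, the frother, the scoop or the stirrer.

Things in the scene. Friction and masses are not known exactly. Their poses are not given: they have to be found in the camera images.
- dish: Light wooden two-section dish 190 x 86 mm, loose, 0.3-0.45 kg, on the trivet. Origin: centre of underside; z up, x lengthwise. A divider at x = 0 (6 mm thick, top at z 45 mm) parts the nut half (always +x) from the sugar half (-x). Floor 6 mm thick, flat to |x| 61 mm, then each end ramps up 25 degrees to an open pouring lip, no end wall. Side walls at y +-40 mm, 32 mm high.
- dish_handle (a point): Grip point on the dish's upright flat handle above the divider, at z 67 mm over its origin. Handle 12 mm thick in dish x, 34 mm wide in y, from z 42 to 86 mm; grip it across x.
- dish_lip (a point): Middle of the nut half's pouring lip: 96 mm along dish +x, 22 mm above the dish's origin. Tipped 45 to 50 degrees this end down, the nuts roll out over it, while the sugar lumps slide against the divider and stay in.
- trivet: Grey slate disc, 150 mm across, 6 mm thick, fixed on the shelf; origin: centre of its underside. The dish starts on it and returns to it.
- nut0: Round nut in its shell, dark brown ball 24 mm across, 12 g; origin: its centre. 3 to 5 nuts are there, loose in the +x compartment of the dish (absent ones give None).
- nut1: Round nut in its shell, dark brown ball 24 mm across, 12 g; origin: its centre. 3 to 5 nuts are there, loose in the +x compartment of the dish (absent ones give None).
- nut2: Round nut in its shell, dark brown ball 24 mm across, 12 g; origin: its centre. 3 to 5 nuts are there, loose in the +x compartment of the dish (absent ones give None).
- nut3: Round nut in its shell, dark brown ball 24 mm across, 12 g; origin: its centre. 3 to 5 nuts are there, loose in the +x compartment of the dish (absent ones give None).
- nut4: Round nut in its shell, dark brown ball 24 mm across, 12 g; origin: its centre. 3 to 5 nuts are there, loose in the +x compartment of the dish (absent ones give None).
- sugar0: White sugar lump, 20 mm cube, 12 g; origin: centre of its underside. Lies in the -x compartment of the dish and must stay there.
- sugar1: White sugar lump, 20 mm cube, 12 g; origin: centre of its underside. Lies in the -x compartment of the dish and must stay there.
- sugar2: White sugar lump, 20 mm cube, 12 g; origin: centre of its underside. Lies in the -x compartment of the dish and must stay there.
- nut_can: Large round white canister, open at the top, fixed: 130 mm outside, 120 mm inside, 80 mm high, floor 6 mm. Origin: centre of its underside, z up.
- round_can: Small round white canister, empty, open at the top, fixed: 84 mm outside, 76 mm inside, 80 mm high. Origin: centre of its underside.
- square_can: Small square white canister, empty, open at the top, fixed: 84 x 84 mm outside, 76 x 76 mm inside, 80 mm high; sides along its x and y. Origin: centre of its underside.
- pump_lid: Big round pump lid for the nut canister, loose, about 0.2 kg: rubber plug 10 mm high, 112 mm across (106 at its foot), then a wooden disc 134 mm across from z 10 to 16 mm, a 28 mm steel neck and the pump knob. Lies plug down. Origin: centre of the plug's underside, z up. Seated, the disc rests on the rim and the origin is 70 mm above the canister's underside, on its axis.
- plunger (a joint): Travel of the pump knob into the pump lid: 0 up, 0.012 m fully down at its stop. A spring pushes it up: 2 N to start, 5 N at the stop.
- plunger_top (a point): Centre of the flat top of the steel pump knob, a cylinder 40 mm across and 24 mm high; when up, its top is 56 mm and its underside 32 mm above the lid's origin. The lid can be lifted by gripping the knob's sides.
- round_lid: Small round lid for the small round canister, loose, 0.1 kg: rubber plug 10 mm high (68 mm across), wooden disc 88 mm across from z 10 to 16 mm, steel cylinder knob 24 mm across from z 16 to 50 mm. Origin: centre of the plug's underside. Seated: origin 70 mm above the canister's underside, on its axis. May be absent (None).
- square_lid: Small square lid for the small square canister, loose, 0.1 kg: rubber plug 68 x 68 mm, 10 mm high, wooden plate 88 x 88 mm from z 10 to 16 mm, upright steel bar grip 14 mm thick in x, 40 mm long in y, from z 16 to 50 mm. Origin: centre of the plug's underside. Seated: origin 70 mm above the canister's underside, on its axis, sides parallel (any quarter turn). May be absent (None).
- saucer: White ceramic saucer 110 mm across, 16 mm high, to leave alone; origin: centre of its underside.
- frother: Steel milk frother, 84 mm across, 122 mm high, with a side handle, to leave alone; origin: centre of its underside.
- scoop: Small grey plastic scoop, bowl 45 x 35 x 22 mm with a handle reaching 97 mm towards its -x, to leave alone; origin: under the bowl.
- stirrer: Flat wooden stirrer 140 x 10 x 5 mm lying along its x, to leave alone; origin: centre of its underside.

How it is judged:
On the way, in this order (a step that is already met when the one before it is completed fails the run):
1. the dish is held above the nut canister's height and tipped with its nut end down, close to the canister (angle between dish's own z axis and vertical above 0.28 rad and angle between dish's own x axis and vertical above 1.8 rad and height (world z) of dish above 0.07 m and horizontal distance between dish and nut_can below 0.22 m), for 0.1 s.
2. every nut is in the nut canister (horizontal distance between each of nut0, nut1, nut2, nut3, nut4 and nut_can below 0.058 m and height (world z) of each of nut0, nut1, nut2, nut3, nut4 below 0.066 m), for 0.2 s.
3. the pump lid sits on the nut canister, let go, its knob up (horizontal distance between pump_lid and nut_can below 0.008 m and z of pump_lid in the frame of nut_can between 0.066 and 0.074 m and angle between pump_lid's own z axis and vertical below 0.06 rad and linear speed of pump_lid below 0.03 m/s and contact force between the fingers and pump_lid below 0.2 N and value of joint plunger below 0.004 m), for 0.2 s.
4. the pump knob is pressed down to its stop with the lid seated (value of joint plunger above 0.0105 m and horizontal distance between pump_lid and nut_can below 0.008 m and z of pump_lid in the frame of nut_can between 0.066 and 0.074 m and angle between pump_lid's own z axis and vertical below 0.06 rad), for 0.1 s.
At the end, for the whole second after the job is handed in: All nuts in the nut canister, all sugar lumps in the dish's sugar half; dish upright (0.08 rad), still, within 30 mm of the trivet's centre; the pump lid and every lid present level, still and seated on its own canister (8 mm off axis, 4 mm in height), pump knob back up (all of step 2 and x of sugar0 in the frame of dish between -0.095 and 0 m and y of sugar0 in the frame of dish between -0.04 and 0.04 m and z of sugar0 in the frame of dish between 0 and 0.045 m and x of sugar1 in the frame of dish between -0.095 and 0 m and y of sugar1 in the frame of dish between -0.04 and 0.04 m and z of sugar1 in the frame of dish between 0 and 0.045 m and x of sugar2 in the frame of dish between -0.095 and 0 m and y of sugar2 in the frame of dish between -0.04 and 0.04 m and z of sugar2 in the frame of dish between 0 and 0.045 m and horizontal distance between pump_lid and nut_can below 0.008 m and z of pump_lid in the frame of nut_can between 0.066 and 0.074 m and angle between each of pump_lid, round_lid, square_lid's own z axis and vertical below 0.06 rad and linear speed of each of pump_lid, round_lid, square_lid, dish below 0.03 m/s and horizontal distance between round_lid and round_can below 0.008 m and z of round_lid in the frame of round_can between 0.066 and 0.074 m and horizontal distance between square_lid and square_can below 0.008 m and z of square_lid in the frame of square_can between 0.066 and 0.074 m and value of joint plunger below 0.004 m and horizontal distance between dish and trivet below 0.03 m and angle between dish's own z axis and vertical below 0.08 rad and height (world z) of dish below 0.012 m); the robot touches nothing.
It fails at once if a sugar lump falls into the nut canister ((horizontal distance between sugar0 and nut_can below 0.058 m and height (world z) of sugar0 below 0.07 m) or (horizontal distance between sugar1 and nut_can below 0.058 m and height (world z) of sugar1 below 0.07 m) or (horizontal distance between sugar2 and nut_can below 0.058 m and height (world z) of sugar2 below 0.07 m)).
It fails at once if the white ceramic saucer is disturbed (moved more than 30 mm) (distance of saucer from where it was at the start of the episode above 0.03 m).
It fails at once if the steel milk frother is disturbed (moved more than 30 mm) (distance of frother from where it was at the start of the episode above 0.03 m).
It fails at once if the grey plastic scoop is disturbed (moved more than 30 mm) (distance of scoop from where it was at the start of the episode above 0.03 m).
It fails at once if the wooden stirrer is disturbed (moved more than 30 mm) (distance of stirrer from where it was at the start of the episode above 0.03 m).
Of round_lid, square_lid only 1 to 2 are there at a start; the rules pass over those that are not, and their reading is None.
Of nut0, nut1, nut2, nut3, nut4 only 3 to 5 are there at a start; the rules pass over those that are not, and their reading is None.
At some moment in a run one of pump_lid, round_lid, square_lid may be knocked a few centimetres aside while the robot is not near it.
It also fails if it takes over 210 s, if anything falls off the work surface, if the arm or the gripper's body presses on something with over 40 N, if the wrist force passes 120 N, or if a joint passes its speed limit or range.

## Working session

There is one attempt and no reset: what is moved stays moved. The work goes in short steps, Python scripts to look and compute and a shell command to move; the robot and the scene stay as the last step left them, time stands still between calls to the robot, and variables do not carry over. Pictures are saved under pics/ and viewed, and the job is handed in when it is done.

```bash
ls; mkdir -p pics
python3 - <<'E'
from plant import arm, viewer, job
import cv2, json
s=arm.get_state(); print(s)
for n in ("scene","top"):
    im=viewer.capture(n); cv2.imwrite(f"pics/{n}0.png",im)
    p=viewer.camera_params(n); print(n,p)
E
```

```text
pics
{'time_s': 0.0, 'qpos': array([-1.44101510e+00,  3.42712472e-01,  1.52500986e+00, -2.59527295e-06,
        1.27537607e+00, -1.46014471e-01]), 'qd': array([-4.24733677e-04, -7.76064029e-05, -2.31950311e-04, -7.92319616e-04,
       -6.58280040e-04,  4.33924548e-04]), 'effort': array([-3.53750394e-06, -4.33673859e+01, -2.46011066e+01, -1.79483177e-04,
        7.87574798e-03,  2.07617961e-05]), 'tcp_pos': array([ 0.14296064, -0.50502339,  0.40403357]), 'orientation': array([ 7.97594089e-01, -6.03194083e-01, -5.28910559e-04, -5.35797286e-04]), 'ft_force': array([-0.14777527, -0.55283221, -0.28807441]), 'ft_torque': array([ 0.00198366, -0.01301731, -0.02561851]), 'gripper_width': 0.08498559469219209}
scene {'mtx': array([[538.31136511,   0.        , 271.62172085],
       [  0.        , 538.31136511, 214.02701001],
       [  0.        ,   0.        ,   1.        ]]), 'R': array([[-0.43039346,  0.90252065, -0.01476291],
       [ 0.78138075,  0.36433672, -0.50665853],
       [-0.45189112, -0.22959797, -0.86202041]]), 't': array([ 0.2573834 , -0.46135449,  1.79829251])}
top {'mtx': array([[467.15104923,   0.        , 278.12285367],
       [  0.        , 467.15104923, 205.1211861 ],
       [  0.        ,   0.        ,   1.        ]]), 'R': array([[-0.00426085, -0.99997447, -0.00573689],
       [-0.98751546,  0.005111  , -0.1574392 ],
       [ 0.15746451,  0.00499445, -0.98751202]]), 't': array([0.0100082 , 0.59513772, 1.3662761 ])}
```

View pics/scene0.png

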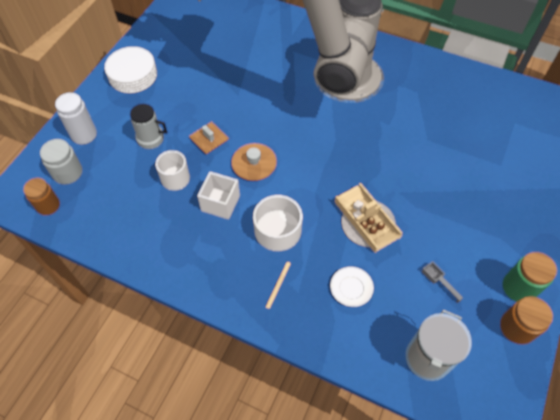

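View pics/top0.png

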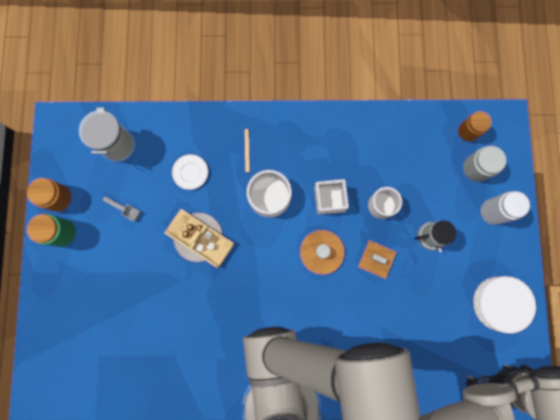

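The scene camera shows the dish on its trivet at (368,216) with the nuts towards the lower right, and the nut canister at (278,222). The pump lid is at (254,160), the square lid at (209,136), the square can at (219,196) and the round can at (172,170). The top camera shows the same layout and no round lid. I'll zoom in and measure.

```bash
cat > h.py <<'E'
from plant import arm, viewer, job
import cv2, numpy as np
from scipy.spatial.transform import Rotation as Rn
def cast(n,uv,z):
    p=viewer.camera_params(n); K,R,t=map(np.array,(p["mtx"],p["R"],p["t"]))
    d=R.T@np.linalg.solve(K,np.array([uv[0],uv[1],1.])); c=-R.T@t
    return c+d*(z-c[2])/d[2]
def proj(n,X):
    p=viewer.camera_params(n); q=p["R"]@np.array(X,float)+p["t"]; q=p["mtx"]@q; return q[:2]/q[2]
def tri(uv1,uv2):
    P=[]
    for n in("scene","top"):
        p=viewer.camera_params(n); P.append(p["mtx"]@np.c_[p["R"],p["t"]])
    X=cv2.triangulatePoints(P[0],P[1],np.array(uv1,float).reshape(2,1),np.array(uv2,float).reshape(2,1)); return (X[:3]/X[3]).ravel()
def snap(n,name,box=None,zoom=1):
    im=viewer.capture(n); full=im.copy()
    if box: im=im[box[1]:box[3],box[0]:box[2]]
    cv2.imwrite(f"pics/{name}.png",cv2.resize(im,None,fx=zoom,fy=zoom,interpolation=cv2.INTER_CUBIC)); cv2.imwrite(f"pics/{name}_full.png",full); return full
E
python3 - <<'E'
import cv2
t=cv2.imread('pics/top0.png');s=cv2.imread('pics/scene0.png')
cv2.imwrite('pics/t0a.png',cv2.resize(t[120:285,150:420],None,fx=2.9,fy=2.9,interpolation=2))
cv2.imwrite('pics/s0a.png',cv2.resize(s[110:260,150:420],None,fx=2.9,fy=2.9,interpolation=2))
E
```

```text
(no output)
```

View pics/t0a.png

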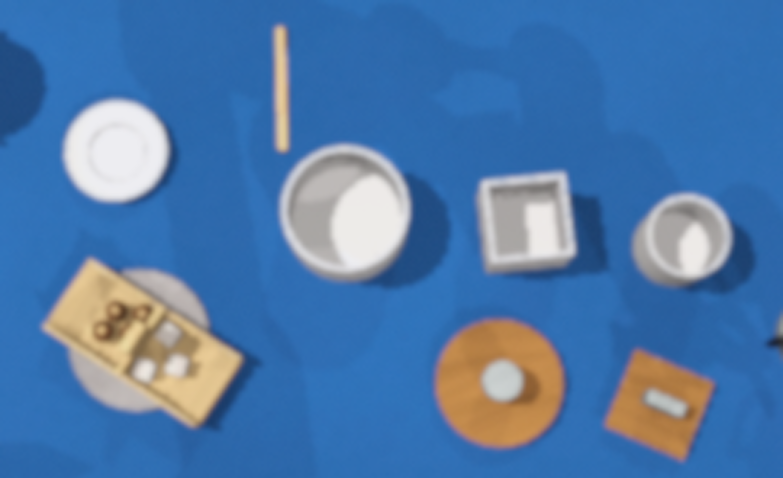

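View pics/s0a.png

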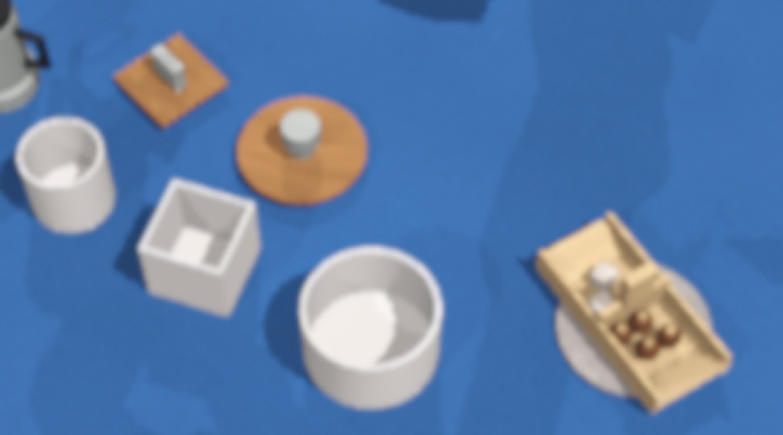

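```bash
cat > m.py <<'E'
from h import *
import sys
T=cv2.imread('pics/top0.png');S=cv2.imread('pics/scene0.png')
def mask(im,lo,hi,box):
    h=cv2.cvtColor(im,cv2.COLOR_BGR2HSV); m=cv2.inRange(h,lo,hi); k=np.zeros_like(m); x0,y0,x1,y1=box; k[y0:y1,x0:x1]=m[y0:y1,x0:x1]; return k
def biggest(m):
    c,_=cv2.findContours(m,cv2.RETR_EXTERNAL,cv2.CHAIN_APPROX_NONE); return max(c,key=cv2.contourArea)
if __name__=="__main__":
    h=cv2.cvtColor(T,cv2.COLOR_BGR2HSV)
    for u,v in [(322,240),(323,251),(377,250),(185,225),(205,255),(195,260),(269,174),(256,200),(185,262),(190,172),(300,150)]: print((u,v),h[v,u])
E
python3 m.py
```

```text
(322, 240) [ 16 158 184]
(323, 251) [ 90   6 205]
(377, 250) [ 15 158 178]
(185, 225) [ 19  98 210]
(205, 255) [ 19 100 193]
(195, 260) [133  10 178]
(269, 174) [  8   8 131]
(256, 200) [ 15   9 169]
(185, 262) [106 188 174]
(190, 172) [120   4 241]
(300, 150) [106 190 172]
```

```bash
cat > fit.py <<'E'
from m import *
def world(n,c,z): return np.array([cast(n,p,z)[:2] for p in c.reshape(-1,2)])
def cam(n):
    p=viewer.camera_params(n); return -np.array(p["R"]).T@np.array(p["t"])
def circ(n,im,lo,hi,box,z):
    c=biggest(mask(im,lo,hi,box)); w=world(n,c,z)
    d=w.mean(0)-cam(n)[:2]; d/=np.linalg.norm(d)
    c0=w.mean(0)
    for i in range(4):
        s=w[((w-c0)@d)>0.0]
        A=np.c_[2*s,np.ones(len(s))]; q=np.linalg.lstsq(A,(s**2).sum(1),rcond=None)[0]; c0=q[:2]; r=np.sqrt(q[2]+c0@c0)
    return c0,r
def rect(n,im,lo,hi,box,z):
    c=cv2.convexHull(biggest(mask(im,lo,hi,box))); w=world(n,c,z)
    (cx,cy),(a,b),th=cv2.minAreaRect((w*1000).astype(np.float32)); return (cx/1e3,cy/1e3),(a,b),th, cv2.boxPoints(((cx,cy),(a,b),th)).round(1).tolist()
W=((0,0,100),(180,70,255)); O=((8,120,80),(20,220,255)); L=((14,50,90),(24,125,255))
E
cat > r.py <<'E'
from fit import *
np.set_printoptions(precision=4,suppress=True)
print('cams',cam('top'),cam('scene'))
for nm,bt,bs,c,z,R in [('nutcan',(240,165,300,225),(245,190,310,255),W,.08,65),('roundcan',(362,180,408,226),(152,148,192,192),W,.08,42),('saucer',(165,150,215,195),(325,262,380,310),W,.012,55)]:
    print(nm,R,circ('top',T,*c,bt,z),circ('scene',S,*c,bs,z))
print('pump',circ('top',T,*O,(295,225,347,280),.016),circ('scene',S,*O,(228,140,282,185),.016))
print('sqlid',rect('top',T,*O,(352,235,402,282),.016),rect('scene',S,*O,(185,120,232,155),.016))
print('dish',rect('top',T,*L,(160,205,240,270),.034),rect('scene',S,*L,(330,180,405,252),.034))
E
python3 r.py
python3 - <<'E'
import sys; sys.path.insert(0,'.')
import cv2
from m import mask
import os; os.chdir('.')
t=cv2.imread('pics/top0.png');s=cv2.imread('pics/scene0.png')
cv2.imwrite('pics/t0b.png',cv2.resize(t[200:275,155:245],None,fx=8,fy=8,interpolation=2))
cv2.imwrite('pics/s0b.png',cv2.resize(s[175:255,325:410],None,fx=7,fy=7,interpolation=2))
cv2.imwrite('pics/t0c.png',cv2.resize(t[170:285,300:415],None,fx=5,fy=5,interpolation=2))
E
```

```text
cams [0.3726 0.0001 1.443 ] [1.2839 0.3487 1.3202]
nutcan 65 (array([0.6317, 0.0349]), np.float64(0.06550721196577433)) (array([0.6309, 0.0337]), np.float64(0.06568727896443592))
roundcan 42 (array([ 0.6002, -0.3147]), np.float64(0.043224453932075545)) (array([ 0.601 , -0.3168]), np.float64(0.04313018879057701))
saucer 55 (array([0.7093, 0.2853]), np.float64(0.0556276931021665)) (array([0.7058, 0.2823]), np.float64(0.05602245015723593))
pump (array([ 0.4558, -0.1255]), np.float64(0.06213448031321941)) (array([ 0.4589, -0.1257]), np.float64(0.06179182266987656))
sqlid ((0.4333219604492187, -0.29182525634765627), (82.67524719238281, 80.73331451416016), 65.67578887939453, [[379.5, -312.8999938964844], [453.1000061035156, -346.1000061035156], [487.1000061035156, -270.79998779296875], [413.6000061035156, -237.5]]) ((0.4364333190917969, -0.29253759765625), (80.29615783691406, 81.56640625), 64.82948303222656, [[382.3999938964844, -311.5], [456.29998779296875, -346.20001220703125], [490.3999938964844, -273.5], [416.6000061035156, -238.89999389648438]])
dish ((0.49884762573242186, 0.24651945495605468), (193.2570037841797, 89.04650115966797), 56.984317779541016, [[408.8999938964844, 189.8000030517578], [483.5, 141.1999969482422], [588.7999877929688, 303.29998779296875], [514.2000122070312, 351.79998779296875]]) ((0.5038304443359375, 0.24763632202148436), (194.63392639160156, 102.72123718261719), 56.724361419677734, [[407.5, 194.5], [493.3999938964844, 138.10000610351562], [600.2000122070312, 300.79998779296875], [514.2999877929688, 357.20001220703125]])
```

View pics/t0b.png

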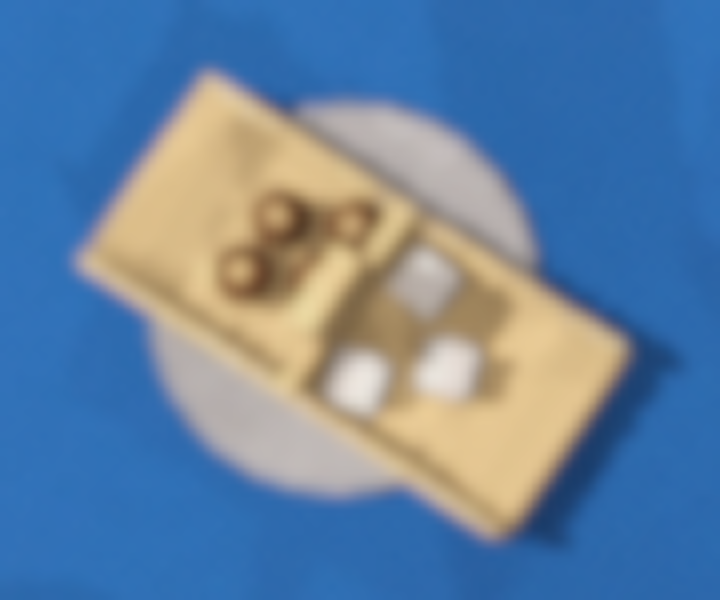

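View pics/s0b.png

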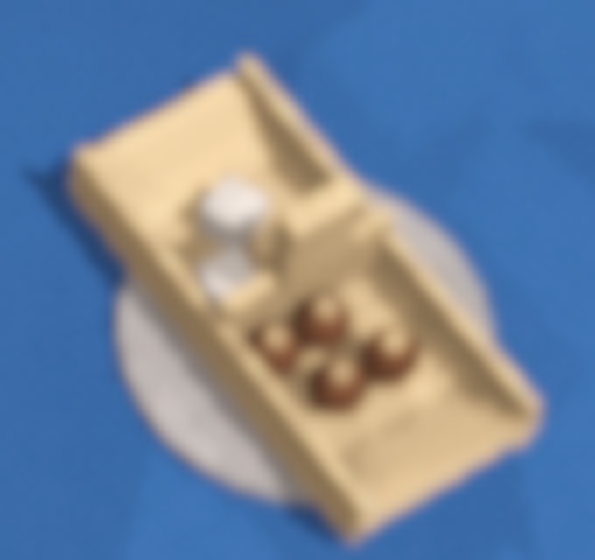

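View pics/t0c.png

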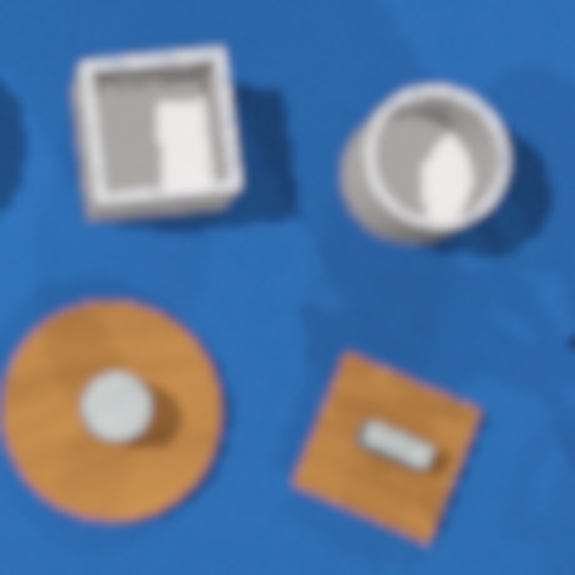

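The top close-up shows four nuts towards the upper left. The handle top is near zoom pixel (340,280), the three sugar lumps lie on the other side, and the square lid's bar is near top px (380,259). Next I'll measure the handle, trivet, square can, knob and bar.

```bash
cat > r2.py <<'E'
from fit import *
np.set_printoptions(precision=4,suppress=True)
print('handle top?',cast('top',(155+345/8,200+283/8),.092), 'expect px for (0.5,.247)',proj('top',(.5,.247,.092))*8-np.array([155,200])*8,(proj('scene',(.5,.247,.092))-[325,175])*7)
# trivet: grey mask points, outside hull
for n,im,b in (('top',T,(165,205,235,270)),('scene',S,(335,185,400,250))):
    m=mask(im,(0,0,90),(180,60,215),b); 
    hull=cv2.convexHull(np.argwhere(m)[:,::-1].astype(np.int32)); 
    cs,_=cv2.findContours(m,0,1); pts=np.vstack([c for c in cs if cv2.contourArea(c)>40]).reshape(-1,2)
    h=cv2.cvtColor(im,cv2.COLOR_BGR2HSV)
    # keep points having blue neighbour
    k=[p for p in pts if (cv2.inRange(h[p[1]-3:p[1]+4,p[0]-3:p[0]+4],(98,120,60),(115,255,255))>0).sum()>8]
    w=world(n,np.array(k),.006); A=np.c_[2*w,np.ones(len(w))]; q=np.linalg.lstsq(A,(w**2).sum(1),rcond=None)[0]
    print('trivet',n,q[:2],np.sqrt(q[2]+q[:2]@q[:2]),len(k))
# square can: inner/outer corners from zoom t0c (origin 300,170, x5)
for nm,c in (('outer',[(75,62),(225,45),(243,190),(88,210)]),('inner',[(97,75),(212,63),(222,178),(107,192)])):
    w=np.array([cast('top',(300+u/5,170+v/5),.08)[:2] for u,v in c]); print(nm,w.mean(0),[np.linalg.norm(w[i]-w[i-1]).round(4) for i in range(4)],[np.degrees(np.arctan2(*(w[i]-w[i-1])[::-1])).round(1) for i in range(4)])
print('knob',cast('top',(300+118/5,170+405/5),.056),'bar',cast('top',(300+398/5,170+445/5),.05))
E
python3 r2.py
python3 - <<'E'
import cv2
s=cv2.imread('pics/scene0.png')
cv2.imwrite('pics/s0c.png',cv2.resize(s[115:220,180:290],None,fx=6,fy=6,interpolation=2))
E
```

```text
handle top? [0.5003 0.2395 0.092 ] expect px for (0.5,.247) [324.2151 284.0468] [318.2969 201.6061]
trivet top [0.5019 0.252 ] 0.08810075773333169 170
trivet scene [0.489  0.2353] 0.08655098901605734 193
outer [ 0.6187 -0.1514] [np.float64(0.0892), np.float64(0.09), np.float64(0.0878), np.float64(0.0923)] [np.float64(4.0), np.float64(-83.7), np.float64(-174.6), np.float64(97.1)]
inner [ 0.6184 -0.1524] [np.float64(0.0706), np.float64(0.0689), np.float64(0.0694), np.float64(0.0685)] [np.float64(3.8), np.float64(-84.2), np.float64(-176.6), np.float64(96.7)]
knob [ 0.4556 -0.1268  0.056 ] bar [ 0.4316 -0.2926  0.05  ]
```

View pics/s0c.png

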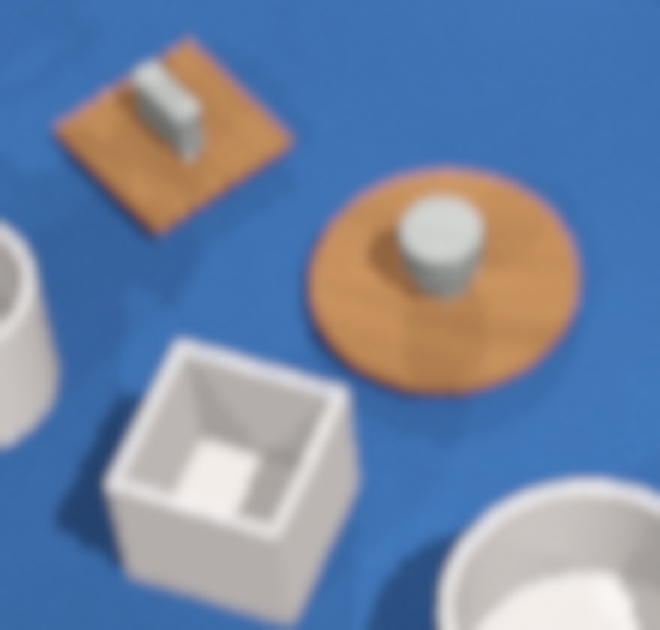

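Measured so far:
- **Dish:** (0.500, 0.247), yaw 57°.
- **Nut can:** (0.631, 0.034).
- **Pump lid:** (0.457, -0.126).
- **Square lid:** (0.4345, -0.292), yaw 65°.
- **Square can:** (0.6185, -0.152), yaw about 5.5°.

The sizes agree with the given ones, and there are 4 nuts. I'll recheck the trivet with hand-picked edge points and set up the pose-difference helper.

```bash
cat > go.py <<'E'
from h import *
import sys
# go.py x y z yawdeg : shift (mm, tool axes) and turn left to reach tool-down pose
s=arm.get_state(); np.set_printoptions(precision=4,suppress=True)
R=Rn.from_quat(s["orientation"]); x=R.as_matrix()[:,0]
print('t',round(s["time_s"],2),'tcp',s["tcp_pos"],'yaw',np.degrees(np.arctan2(x[1],x[0])).round(2),'tooldir',R.as_matrix()[:,2],'w',round(s["gripper_width"],4),'F',s["ft_force"],'q',s["qpos"])
if len(sys.argv)>1:
    X=np.array(list(map(float,sys.argv[1:4]))); yaw=np.radians(float(sys.argv[4]))
    M=np.array([[np.cos(yaw),np.sin(yaw),0],[np.sin(yaw),-np.cos(yaw),0],[0,0,-1]]).T
    M=np.c_[[np.cos(yaw),np.sin(yaw),0],[np.sin(yaw),-np.cos(yaw),0],[0,0,-1]]
    print('shift mm',R.inv().apply(X-s["tcp_pos"])*1000,'turn',(R.inv()*Rn.from_matrix(M)).as_rotvec())
E
python3 - <<'E'
import sys; sys.path.insert(0,'.')
from h import *
for n,o,f,P in (('top',(155,200),8,[(375,98),(450,125),(505,180),(535,240),(155,345),(185,420),(250,475),(330,495),(395,485)]),('scene',(325,175),7,[(120,310),(118,340),(130,380),(155,425),(200,470),(270,500),(430,210),(470,250),(492,320)])):
    w=np.array([cast(n,(o[0]+u/f,o[1]+v/f),.006)[:2] for u,v in P]); A=np.c_[2*w,np.ones(len(w))]; q=np.linalg.lstsq(A,(w**2).sum(1),rcond=None)[0]
    print(n,q[:2],np.sqrt(q[2]+q[:2]@q[:2]))
w=np.array([cast('scene',(180+u/6,115+v/6),.08)[:2] for u,v in [(182,338),(352,383),(275,540),(105,485)]]);print(w.mean(0))
E
python3 go.py .5 .247 .40 57
python3 -m jog '[[-36.8,-32.2,0,0,0,0,1],[-36.8,-32.2,0,0,0,0,1],[-36.8,-32.2,0,0,0,0,1],[-36.8,-32.2,0,0,0,0,1],[-36.8,-32.2,0,0,0,0,1],[-36.8,-32.2,0,0,0,0,1],[-36.8,-32.2,0,0,0,0,1],[-36.8,-32.2,0,0,0,0,1]]'
```

```text
top [0.50397007 0.25486744] 0.07639289542137288
scene [0.5046199  0.25821859] 0.07682901179441111
[ 0.61969256 -0.15185508]
t 0.1 tcp [ 0.143  -0.505   0.4041] yaw -74.2 tooldir [-0.0002  0.0014 -1.    ] w 0.0854 F [ 0.1681 -0.0606  0.3082] q [-1.441   0.3427  1.5249 -0.      1.2754 -0.146 ]
shift mm [-626.3654 -548.348     5.0698] turn [-0.0017  0.0005 -2.2898]
time_s: 0.9
tcp_pos: [0.3108, -0.1498, 0.4047]
orientation: [0.797, -0.603, 0.0, 0.0]
ft_force: [1.1, -1.0, -0.4]
gripper_width: 0.0851
```

The trivet centre is about (0.504, 0.256) with radius 76 mm against 75 expected, so that holds. The motion is tracking as commanded, so I'll continue.

```bash
python3 -m jog '[[-36.8,-32.2,0,0,0,0,1],[-36.8,-32.2,0,0,0,0,1],[-36.8,-32.2,0,0,0,0,1],[-36.8,-32.2,0,0,0,0,1],[-36.8,-32.2,0,0,0,0,1],[-36.8,-32.2,0,0,0,0,1],[-36.8,-32.2,0,0,0,0,1],[-36.8,-32.2,0,0,0,0,1],[-36.8,-32.2,0,0,0,0,1],[0,0,0,0,0,-0.14,1],[0,0,0,0,0,-0.14,1],[0,0,0,0,0,-0.14,1]]' >/dev/null
python3 -m jog '[[0,0,0,0,0,-0.14,1],[0,0,0,0,0,-0.14,1],[0,0,0,0,0,-0.14,1],[0,0,0,0,0,-0.14,1],[0,0,0,0,0,-0.14,1],[0,0,0,0,0,-0.14,1],[0,0,0,0,0,-0.14,1],[0,0,0,0,0,-0.14,1],[0,0,0,0,0,-0.14,1],[0,0,0,0,0,-0.14,1],[0,0,0,0,0,-0.14,1],[0,0,0,0,0,-0.14,1]]'
python3 go.py .5 .247 .40 57
```

```text
time_s: 3.3
tcp_pos: [0.4993, 0.2458, 0.4042]
orientation: [0.919, 0.394, -0.001, -0.0]
ft_force: [-0.0, 0.2, -0.1]
gripper_width: 0.0856
t 3.3 tcp [0.4993 0.2458 0.4042] yaw 46.45 tooldir [-0.001  -0.0004 -1.    ] w 0.0856 F [-0.0384  0.192  -0.0811] q [ 0.3198  0.4006  1.4364 -0.0001  1.3056 -0.4908]
shift mm [ 1.3463 -0.2799  4.1922] turn [-0.0005  0.0009 -0.1842]
```

```bash
python3 -m jog '[[0.5,-0.3,20,0,0,-0.092,1],[0.5,-0.3,40,0,0,-0.092,1],[0,0,30,0,0,0,1],[0,0,0,0,0,0,1]]' 
python3 go.py .5 .247 .231 57
python3 - <<'E'
from h import *
s=snap('scene','s1',(300,120,440,260),4);t=snap('top','t1',(130,140,280,290),4)
E
```

```text
time_s: 3.7
tcp_pos: [0.4983, 0.2466, 0.3104]
orientation: [0.88, 0.475, -0.005, -0.001]
ft_force: [0.1, 0.1, 0.1]
gripper_width: 0.0855
t 3.7 tcp [0.4983 0.2466 0.3104] yaw 56.66 tooldir [-0.0089 -0.0031 -1.    ] w 0.0855 F [0.1055 0.0534 0.0784] q [ 0.3217  0.4904  1.568  -0.0001  1.0926 -0.6671]
shift mm [ 1.8996  1.6639 79.4025] turn [-0.0058  0.0074 -0.006 ]
```

View pics/s1.png

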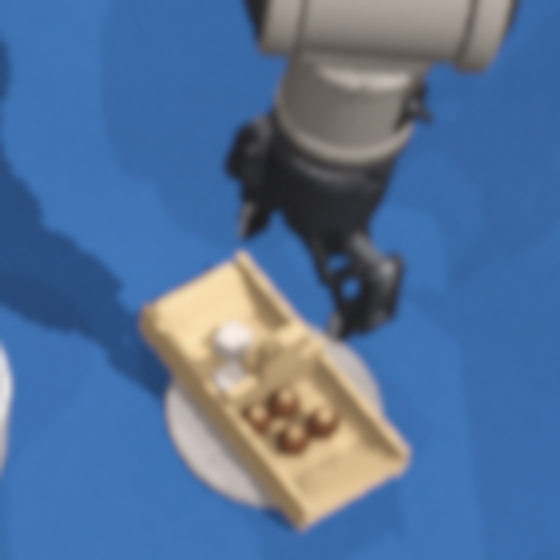

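View pics/t1.png

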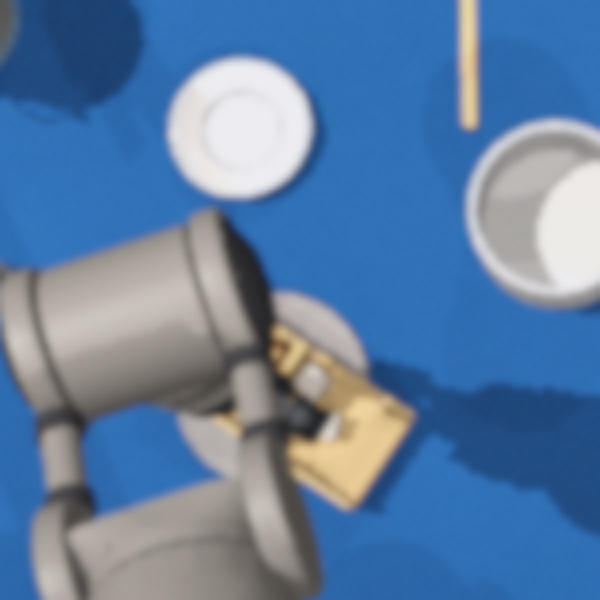

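Run:
```python
from h import *
s=arm.get_state(); R=Rn.from_quat(s["orientation"]).as_matrix(); p=s["tcp_pos"]
for sx in (-1,1):
  for zz in (155,165):
    X=p+R@np.array([sx*.050,0,zz/1e3]); print(sx,zz,X,(proj('scene',X)-[300,120])*4)
for X in [(.5,.247,.092)]: print((proj('scene',X)-[300,120])*4)
print(cast('scene',(373.75,190.7),.15))
for sg in (-95,95):
  for w in (-43,43):
    c,s_=np.cos(np.radians(57)),np.sin(np.radians(57)); print((proj('scene',(.5+(sg*c-w*s_)/1e3,.247+(sg*s_+w*c)/1e3,.03))-[300,120])*4)
```

```text
-1 155 [0.47216467 0.20524315 0.15994982] [251.08496863 224.33203831]
-1 165 [0.47215766 0.20523975 0.14994983] [249.07823358 232.99635157]
1 155 [0.52713981 0.28877596 0.15988293] [345.05313363 336.00823535]
1 165 [0.5271328  0.28877256 0.14988293] [342.38786767 344.24590265]
[281.88395305 335.20349728]
[0.49612965 0.24571676 0.15      ]
[139.07971792 311.41464996]
[237.85635037 257.47589052]
[302.46891852 515.79023426]
[404.44264332 455.71104301]
```

The fingertips in the scene picture (zoom 245,235 and 345,330) sit where the kinematics predict, and the dish corners match my pose. I'll go down and grip.

```bash
python3 -m jog '[[1.5,1,30,-0.006,0.007,-0.006,1],[0,0,30,0,0,0,1],[0,0,19,0,0,0,1],[0,0,0,0,0,0,1]]' 
python3 go.py .5 .247 .231 57
python3 -m jog '[[0,0,0,0,0,0,0],[0,0,0,0,0,0,0],[0,0,0,0,0,0,0],[0,0,0,0,0,0,0],[0,0,0,0,0,0,0],[0,0,0,0,0,0,0],[0,0,0,0,0,0,0],[0,0,0,0,0,0,0],[0,0,0,0,0,0,0],[0,0,0,0,0,0,0]]' 60
python3 - <<'E'
from h import *
s=snap('scene','s2',(300,120,440,260),4)
E
```

```text
time_s: 4.2
tcp_pos: [0.5017, 0.2478, 0.2352]
orientation: [0.879, 0.477, 0.004, 0.001]
ft_force: [-0.8, -0.6, 0.0]
gripper_width: 0.0854
t 4.2 tcp [0.5017 0.2478 0.2352] yaw 57.0 tooldir [ 0.0072  0.0019 -1.    ] w 0.0854 F [-0.8496 -0.6254  0.0074] q [ 0.322   0.5886  1.639  -0.0006  0.9065 -0.6725]
shift mm [-1.6127 -0.977   4.1954] turn [ 0.005  -0.0055 -0.    ]
time_s: 5.2
tcp_pos: [0.5017, 0.2478, 0.2364]
orientation: [0.879, 0.477, 0.005, 0.001]
ft_force: [-1.4, -0.9, 5.2]
gripper_width: 0.011
```

View pics/s2.png

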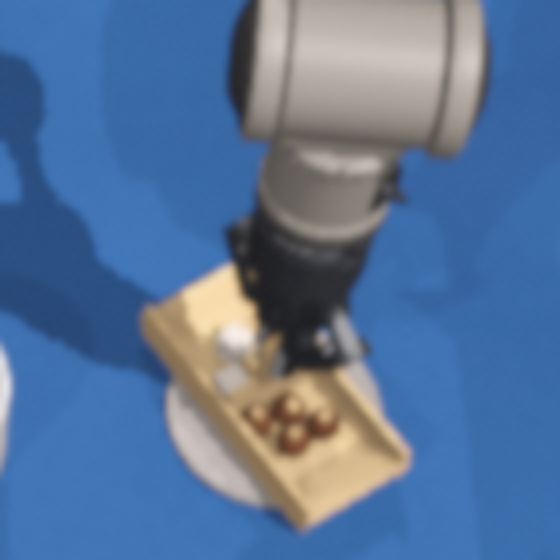

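The grip holds (11 mm opening) and the dish sits straight. I'll lift and check the tilt of the load.

```bash
python3 -m jog '[[0,0,-4,0,0,0,0],[0,0,-8,0,0,0,0],[0,0,-14,0,0,0,0],[0,0,-15,0,0,0,0],[0,0,-15,0,0,0,0],[0,0,-15,0,0,0,0],[0,0,-15,0,0,0,0],[0,0,-15,0,0,0,0],[0,0,-12,0,0,0,0],[0,0,-6,0,0,0,0],[0,0,0,0,0,0,0],[0,0,0,0,0,0,0]]' 
python3 go.py .5755 .1306 .355 -60
python3 - <<'E'
from h import *
s=snap('scene','s3',(300,100,440,260),4)
E
```

```text
time_s: 6.45
tcp_pos: [0.5004, 0.2475, 0.3541]
orientation: [0.879, 0.477, 0.004, 0.001]
ft_force: [-0.2, 0.5, -5.0]
gripper_width: 0.0113
t 6.45 tcp [0.5004 0.2475 0.3541] yaw 57.01 tooldir [ 0.0078  0.0021 -1.    ] w 0.0113 F [-0.2082  0.4678 -4.9604] q [ 0.3221  0.4444  1.5118 -0.0005  1.1773 -0.6727]
shift mm [-57.1252 126.6042  -0.5988] turn [-0.0028 -0.0093  2.0422]
```

View pics/s3.png

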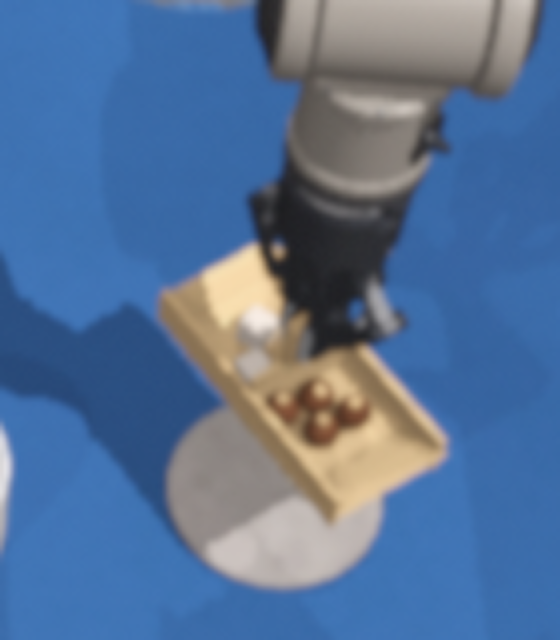

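Level and holding 5 N, with the nuts still in place and the trivet now exposed around zoom (275,497). I'll refine its centre and then turn with the dish kept aloft.

```bash
python3 - <<'E'
from h import *
P=[(167,490),(172,455),(200,425),(183,530),(205,555),(240,578),(280,588),(320,580),(355,560),(378,525),(382,495)]
w=np.array([cast('scene',(300+u/4,100+v/4),.006)[:2] for u,v in P]); A=np.c_[2*w,np.ones(len(w))]; q=np.linalg.lstsq(A,(w**2).sum(1),rcond=None)[0]
print(q[:2],np.sqrt(q[2]+q[:2]@q[:2]))
E
python3 -m jog '[[0,0,0,0,0,0.05,0],[0,0,0,0,0,0.09,0],[0,0,0,0,0,0.1,0],[0,0,0,0,0,0.1,0],[0,0,0,0,0,0.1,0],[0,0,0,0,0,0.1,0],[0,0,0,0,0,0.1,0],[0,0,0,0,0,0.1,0],[0,0,0,0,0,0.1,0],[0,0,0,0,0,0.1,0],[0,0,0,0,0,0.1,0],[0,0,0,0,0,0.1,0]]'  >/dev/null
python3 -m jog '[[0,0,0,0,0,0.1,0],[0,0,0,0,0,0.1,0],[0,0,0,0,0,0.1,0],[0,0,0,0,0,0.1,0],[0,0,0,0,0,0.1,0],[0,0,0,0,0,0.1,0],[0,0,0,0,0,0.1,0],[0,0,0,0,0,0.09,0],[0,0,0,0,0,0.07,0],[0,0,0,0,0,0.03,0],[0,0,0,0,0,0,0]]' 
python3 go.py .5755 .1306 .355 -60
```

```text
[0.50583548 0.25705778] 0.07418161938837876
time_s: 8.8
tcp_pos: [0.5005, 0.2475, 0.3538]
orientation: [0.869, -0.495, 0.003, -0.003]
ft_force: [0.6, -0.2, -4.9]
gripper_width: 0.011
t 8.8 tcp [0.5005 0.2475 0.3538] yaw -59.31 tooldir [ 0.0072  0.002  -1.    ] w 0.011 F [ 0.6328 -0.1966 -4.9456] q [ 0.3221  0.4449  1.5118 -0.0005  1.1775  1.3575]
shift mm [138.8191  -4.872   -0.8921] turn [-0.0072 -0.002   0.012 ]
```

```bash
python3 -m jog '[[7,-0.6,0,0,0,0,0],[14,-0.6,0,0,0,0,0],[18,-0.6,0,0,0,0.012,0],[20,-0.6,0,0,0,0,0],[20,-0.6,0,0,0,0,0],[20,-0.6,0,0,0,0,0],[18,-0.6,0,0,0,0,0],[14,-0.6,0,0,0,0,0],[7,0,0,0,0,0,0],[0,0,0,0,0,0,0]]' 
python3 go.py .5755 .1306 .32 -60
python3 - <<'E'
from h import *
s=snap('scene','s4',(210,100,410,260),4);s=snap('top','t4',(180,120,340,260),4)
E
```

```text
time_s: 9.8
tcp_pos: [0.5746, 0.1298, 0.3549]
orientation: [0.866, -0.5, 0.003, -0.003]
ft_force: [-0.0, 0.8, -4.7]
gripper_width: 0.0113
t 9.8 tcp [0.5746 0.1298 0.3549] yaw -60.06 tooldir [ 0.0087  0.0024 -1.    ] w 0.0113 F [-0.0321  0.7782 -4.6702] q [0.0917 0.4976 1.42   0.0017 1.2151 1.1393]
shift mm [-0.3126 -0.8922 34.8769] turn [-0.0088 -0.0023 -0.001 ]
```

View pics/s4.png

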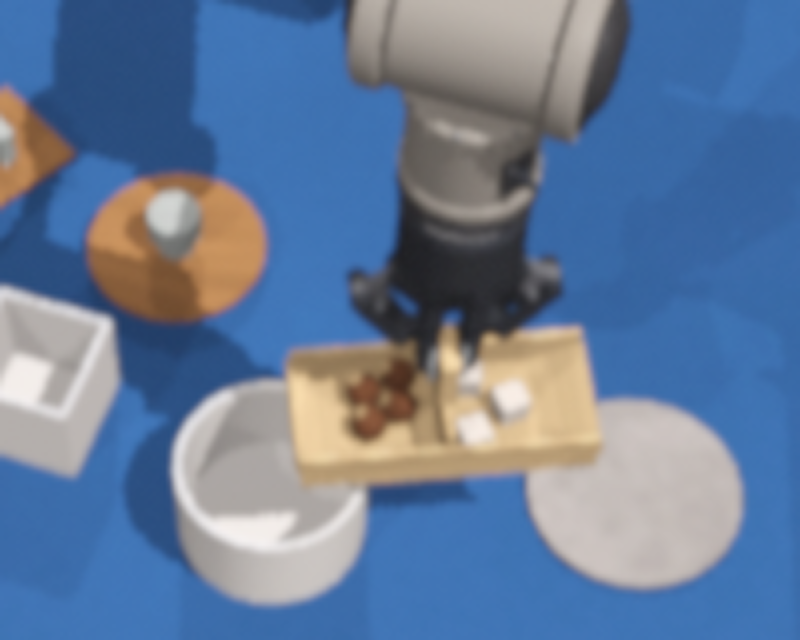

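View pics/t4.png

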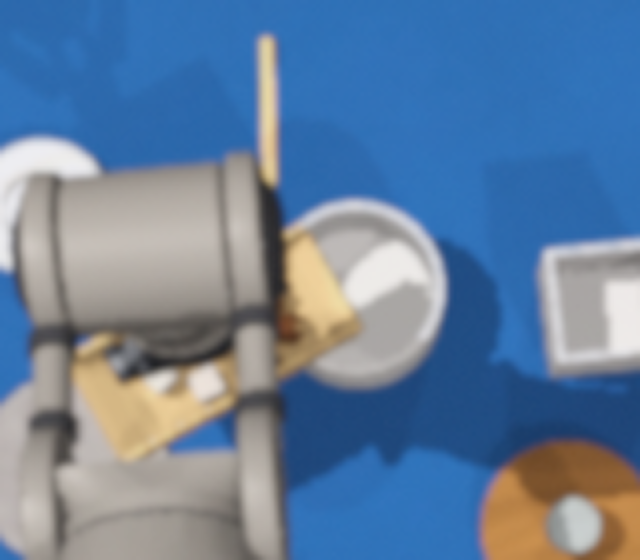

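The nut end sits over the can and everything is level. I'll lower it, then tip in stages with the lip point held fixed.

```bash
python3 -m jog '[[0,0,5,0,0,0,0],[0,-0.5,8,0,0,0,0],[0,-0.4,9,0,0,0,0],[0,0,8,0,0,0,0],[0,0,4,0,0,0,0],[6.3,0,-2.8,0,-0.03,0,0],[12.7,0,-5.4,0,-0.06,0,0],[12.7,0,-5.4,0,-0.06,0,0],[12.7,0,-5.4,0,-0.06,0,0],[12.7,0,-5.4,0,-0.06,0,0],[12.7,0,-5.4,0,-0.06,0,0],[6.3,0,-2.8,0,-0.03,0,0]]'
cat > dish.py <<'E'
from h import *
np.set_printoptions(precision=4,suppress=True)
s=arm.get_state(); R=Rn.from_quat(s["orientation"]).as_matrix(); p=s["tcp_pos"]
o=p+R@[0,0,.2304]; lip=p+R@[.096,0,.2084]; print('origin',o,'lip',lip,'tilt',np.degrees(np.arccos(-R[2,2])),'x ang',np.degrees(np.arccos(R[2,0])),'w',s["gripper_width"],'q',s["qpos"],'F',s["ft_force"],s["time_s"])
E
python3 dish.py
```

```text
time_s: 11.1
tcp_pos: [0.6159, 0.0603, 0.3425]
orientation: [0.852, -0.492, -0.152, -0.094]
ft_force: [0.3, -0.4, -5.3]
gripper_width: 0.0108
origin [0.5776 0.1316 0.1267] lip [0.6264 0.0471 0.1136] tilt 20.558016332896077 x ang 110.54766060438281 w 0.01082226355354332 q [-0.0932  0.609   1.2845  0.2987  1.458   0.8878] F [ 0.3233 -0.4273 -5.3492] 11.1
```

```bash
python3 -m jog '[[8.4,0,-3.6,0,-0.04,0,0],[8.4,0,-3.6,0,-0.04,0,0],[8.4,0,-3.6,0,-0.04,0,0],[8.4,0,-3.6,0,-0.04,0,0],[8.4,0,-3.6,0,-0.04,0,0],[8.4,0,-3.6,0,-0.04,0,0],[8.4,0,-3.6,0,-0.04,0,0],[8.4,0,-3.6,0,-0.04,0,0],[8.4,0,-3.6,0,-0.04,0,0],[8.4,0,-3.6,0,-0.04,0,0],[8.4,0,-3.6,0,-0.04,0,0],[0,0,0,0,0,0,0]]' 
python3 dish.py
python3 - <<'E'
from h import *
s=snap('scene','s5',(210,100,410,260),4);s=snap('top','t5',(180,120,340,260),4)
E
```

```text
time_s: 12.3
tcp_pos: [0.6649, -0.0245, 0.3258]
orientation: [0.799, -0.46, -0.334, -0.198]
ft_force: [-0.2, 0.4, -4.7]
gripper_width: 0.011
origin [0.5839 0.1191 0.1648] lip [0.6256 0.0476 0.1115] tilt 45.68417316285425 x ang 135.67974209654741 w 0.010999416394667616 q [-0.2612  0.8093  1.0386  0.5636  1.8654  0.7889] F [-0.2165  0.4344 -4.7086] 12.3
```

View pics/s5.png

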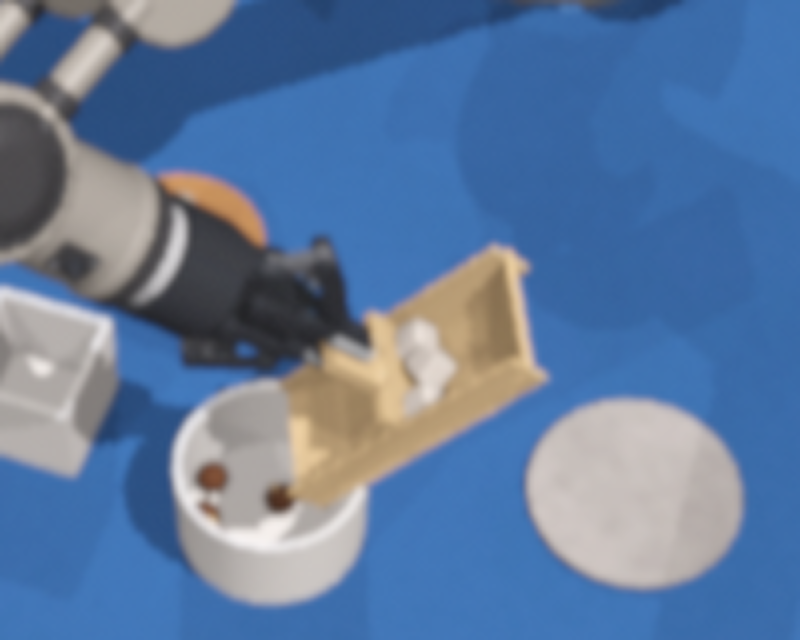

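View pics/t5.png

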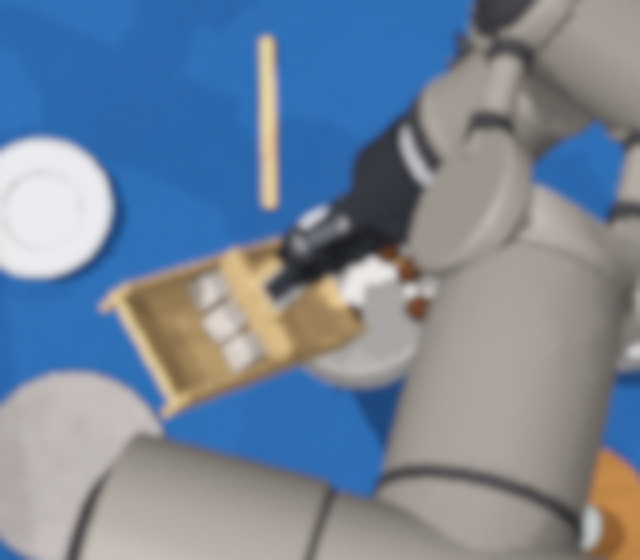

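The nut half looks empty. At least three nuts are in the can (scene zoom 210,475; 278,497; 208,510), and the three sugar lumps rest against the divider. I'll tip a touch more, hold, and then look again.

```bash
python3 -m jog '[[8.4,0,-3.6,0,-0.04,0,0],[4.2,0,-1.8,0,-0.02,0,0],[0,0,0,0,0,0,0],[0,0,0,0,0,0,0],[0,0,0,0,0,0,0],[0,0,0,0,0,0,0],[-6.3,0,2.7,0,0.03,0,0],[-12.6,0,5.4,0,0.06,0,0],[-12.6,0,5.4,0,0.06,0,0],[-12.6,0,5.4,0,0.06,0,0]]' 
python3 dish.py
python3 - <<'E'
from h import *
s=snap('scene','s6',(210,100,410,260),4)
P=[(527,490),(540,430),(580,402),(640,398),(700,420),(735,460),(743,500),(725,550),(690,578),(640,590),(580,575),(540,535)]
w=np.array([cast('scene',(210+u/4,100+v/4),.006)[:2] for u,v in P]); A=np.c_[2*w,np.ones(len(w))]; q=np.linalg.lstsq(A,(w**2).sum(1),rcond=None)[0]
print('trivet',q[:2],np.sqrt(q[2]+q[:2]@q[:2]))
E
```

```text
time_s: 13.4
tcp_pos: [0.6478, 0.0052, 0.3394]
orientation: [0.822, -0.473, -0.272, -0.162]
ft_force: [0.0, 0.3, -4.5]
gripper_width: 0.011
origin [0.5801 0.1258 0.1552] lip [0.6255 0.0481 0.1151] tilt 36.889960895756616 x ang 126.88439843426106 w 0.010985420741439775 q [-0.2092  0.7263  1.1252  0.4745  1.7304  0.8042] F [ 0.0173  0.2948 -4.5432] 13.4
trivet [0.50520823 0.255219  ] 0.07717261635704166
```

View pics/s6.png

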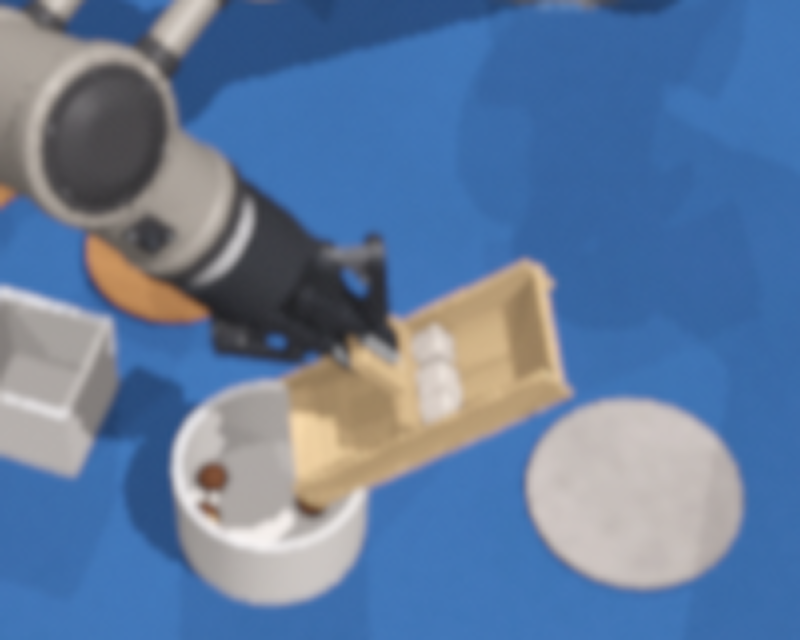

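```bash
python3 -m jog '[[-12.7,0,5.4,0,0.06,0,0],[-12.7,0,5.4,0,0.06,0,0],[-12.7,0,5.4,0,0.06,0,0],[-12.7,0,5.4,0,0.06,0,0],[-12.7,0,5.4,0,0.06,0,0],[-12.7,0,5.4,0,0.06,0,0],[-12.7,0,5.4,0,0.06,0,0],[-12.7,0,5.4,0,0.06,0,0],[-12.7,0,5.4,0,0.06,0,0],[-12.7,0,5.4,0,0.06,0,0],[-8,0,3.4,0,0.04,0,0],[0,0,0,0,0,0,0]]' 
python3 go.py .505 .2555 .355 57; python3 dish.py
python3 - <<'E'
from h import *
s=snap('scene','s7',(210,100,410,260),4)
E
```

```text
time_s: 14.65
tcp_pos: [0.5751, 0.1306, 0.3322]
orientation: [0.867, -0.499, -0.002, -0.005]
ft_force: [0.1, 0.2, -4.4]
gripper_width: 0.0112
t 14.65 tcp [0.5751 0.1306 0.3322] yaw -59.87 tooldir [ 0.0016  0.0117 -0.9999] w 0.0112 F [ 0.0854  0.2263 -4.4105] q [0.0907 0.5212 1.4464 0.0125 1.1714 1.1309]
shift mm [-143.371    -2.2108  -21.4298] turn [-0.0141 -0.0016 -2.0398]
origin [0.5754 0.1333 0.1018] lip [0.6236 0.0501 0.1229] tilt 0.6787910827511795 x ang 90.53552247175296 w 0.011186578084514618 q [0.0907 0.5212 1.4464 0.0125 1.1714 1.1309] F [ 0.0854  0.2263 -4.4105] 14.65
```

View pics/s7.png

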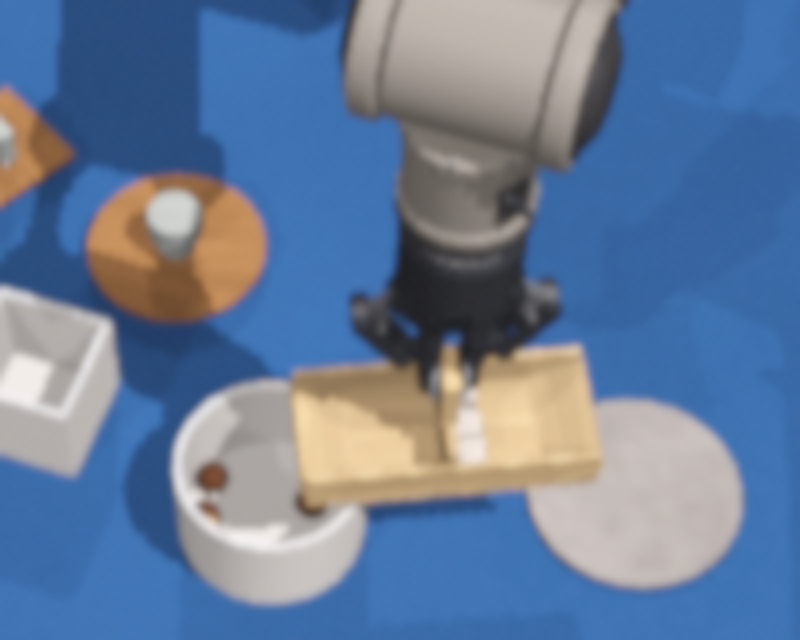

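The nut half is empty and all three sugar lumps are in. I'll carry the dish straight back to the trivet at this yaw.

```bash
python3 -m jog '[[-7,0,-4,-0.007,0,0,0],[-14,-0.5,0,-0.007,0,0,0],[-18,-0.5,0,0,0,0,0],[-20,-0.5,0,0,0,0,0],[-20,-0.5,0,0,0,0,0],[-20,0,0,0,0,0,0],[-18,0,0,0,0,0,0],[-14,0,0,0,0,0,0],[-8,0,0,0,0,0,0],[-4,0,0,0,0,0,0],[0,0,0,0,0,0,0]]' 
python3 go.py .505 .2555 .2364 -60
```

```text
time_s: 15.8
tcp_pos: [0.5063, 0.2543, 0.3376]
orientation: [0.866, -0.5, -0.005, 0.0]
ft_force: [0.1, -0.1, -4.2]
gripper_width: 0.011
t 15.8 tcp [0.5063 0.2543 0.3376] yaw -59.95 tooldir [-0.0082  0.0041 -1.    ] w 0.011 F [ 0.0847 -0.0851 -4.2473] q [0.3286 0.4783 1.5046 0.0071 1.1651 1.3722]
shift mm [ -0.89     0.0286 101.167 ] turn [0.005  0.0077 0.0008]
```

```bash
python3 -m jog '[[-1,0,10,0.005,0.007,0,0],[0,0,15,0,0,0,0],[0,0,15,0,0,0,0],[0,0,15,0,0,0,0],[0,0,15,0,0,0,0],[0,0,12,0,0,0,0],[0,0,8,0,0,0,0],[0,0,4,0,0,0,0],[0,0,2,0,0,0,0],[0,0,0,0,0,0,0]]' 
python3 go.py .505 .2555 .2364 -60
```

```text
time_s: 16.8
tcp_pos: [0.506, 0.255, 0.2417]
orientation: [0.866, -0.5, -0.0, -0.0]
ft_force: [0.9, -0.3, -4.2]
gripper_width: 0.0113
t 16.8 tcp [0.506  0.255  0.2417] yaw -59.99 tooldir [-0.      0.0007 -1.    ] w 0.0113 F [ 0.8888 -0.2886 -4.1712] q [0.3314 0.5913 1.61   0.0009 0.9401 1.3779]
shift mm [-0.9271  0.5984  5.3135] turn [-0.0004  0.0006  0.0002]
```

```bash
python3 -m jog '[[0,0,2,0,0,0,0],[0,0,1.5,0,0,0,0],[0,0,1,0,0,0,0],[0,0,0,0,0,0,0]]' 
python3 -m jog '[[0,0,1,0,0,0,0],[0,0,0,0,0,0,0]]'
```

```text
time_s: 17.2
tcp_pos: [0.5058, 0.255, 0.237]
orientation: [0.866, -0.5, -0.0, -0.0]
ft_force: [0.2, 0.2, -4.8]
gripper_width: 0.0111
time_s: 17.4
tcp_pos: [0.5059, 0.2552, 0.2366]
orientation: [0.866, -0.5, -0.0, -0.0]
ft_force: [-0.6, 1.0, 1.8]
gripper_width: 0.0112
```

Contact (the force changed from -4.8 to +1.8 N). I'll open and rise.

```bash
python3 -m jog '[[0,0,0,0,0,0,0.2],[0,0,0,0,0,0,0.3],[0,0,0,0,0,0,0.5],[0,0,0,0,0,0,0.5],[0,0,0,0,0,0,0.5],[0,0,0,0,0,0,0.5]]' 
python3 -m jog '[[0,0,-10,0,0,0,0.5],[0,0,-25,0,0,0,0.5],[0,0,-40,0,0,0,1],[0,0,-50,0,0,0,1],[0,0,-45,0,0,0,1]]' 
python3 go.py .457 -.126 .40 0
```

```text
time_s: 18.0
tcp_pos: [0.5058, 0.255, 0.236]
orientation: [0.866, -0.5, -0.0, -0.0]
ft_force: [-0.3, 0.3, -0.6]
gripper_width: 0.0428
time_s: 18.5
tcp_pos: [0.5055, 0.2548, 0.409]
orientation: [0.866, -0.5, 0.0, -0.001]
ft_force: [1.1, -0.8, -0.4]
gripper_width: 0.0833
t 18.5 tcp [0.5055 0.2548 0.409 ] yaw -59.98 tooldir [ 0.0007  0.001  -1.    ] w 0.0833 F [ 1.0912 -0.7525 -0.3503] q [0.3313 0.4144 1.4014 0.0007 1.3249 1.378 ]
shift mm [305.4353 232.5421   8.5966] turn [-0.0012 -0.0001 -1.0469]
```

```bash
python3 -m jog '[[30,23,0,0,0,0,1],[38,29,0,0,0,0,1],[38,29,0,0,0,0,1],[38,29,0,0,0,0,1],[38,29,0,0,0,0,1],[38,29,0,0,0,0,1],[38,29,0,0,0,0,1],[30,23,0,0,0,0,1],[10,7,0,0,0,0,1],[0,0,0,0,0,0,1]]' 
python3 go.py .457 -.126 .40 -60
python3 - <<'E'
from h import *
snap('scene','s8',(150,90,420,260),2.9);snap('top','t8',(150,120,420,285),2.9)
E
```

```text
time_s: 19.5
tcp_pos: [0.4582, -0.1179, 0.4063]
orientation: [0.865, -0.501, -0.0, -0.0]
ft_force: [0.3, 1.1, -1.4]
gripper_width: 0.0855
t 19.5 tcp [ 0.4582 -0.1179  0.4063] yaw -60.16 tooldir [ 0.0002  0.0004 -1.    ] w 0.0855 F [ 0.2654  1.0646 -1.437 ] q [-0.4142  0.2456  1.6566  0.0005  1.2394  0.6356]
shift mm [6.4376 5.0837 6.3278] turn [-0.0004  0.0002 -0.0027]
```

View pics/s8.png

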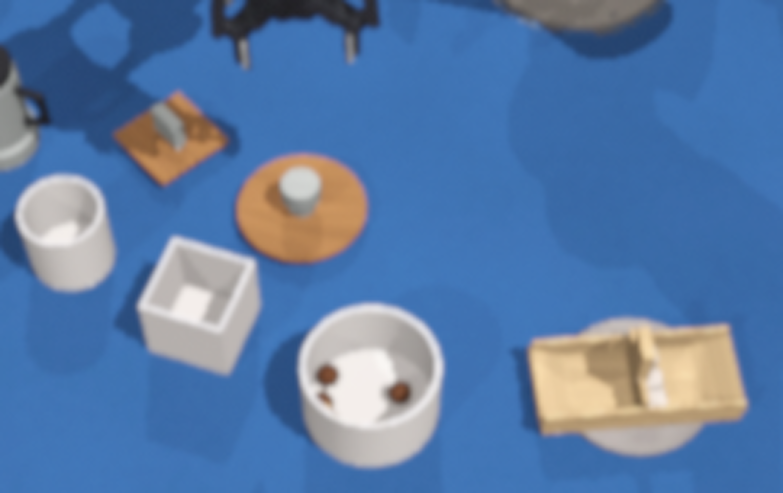

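View pics/t8.png

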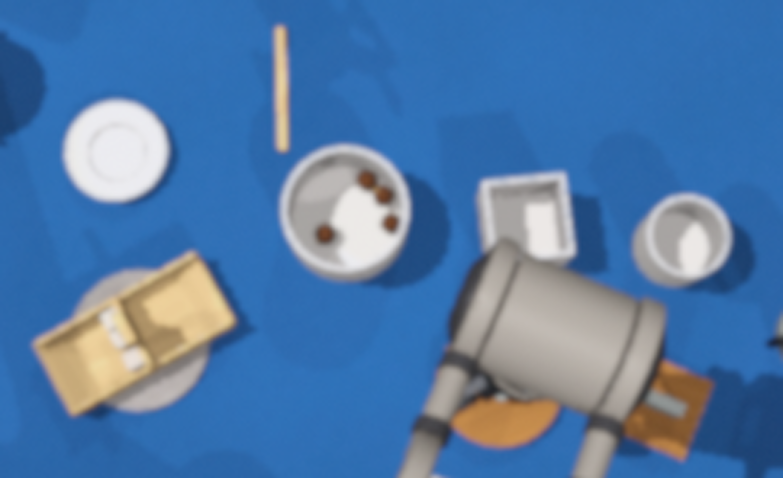

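All 4 nuts are in the can (top zoom 367,180; 384,195; 390,222; 324,234) and the dish is centred on the trivet. I'll remeasure both lids in the scene view.

```bash
python3 - <<'E'
from fit import *
s=cv2.imread('pics/s8_full.png')
print('pump',circ('scene',s,*O,(228,140,282,185),.016))
print('sqlid',rect('scene',s,*O,(185,115,232,155),.016)[:3])
print('knob',cast('scene',(150+300/2.9,90+187/2.9),.056), 'kn earlier', cast('scene',(180+441/6,115+228/6),.056))
E
python3 go.py .457 -.126 .202 -60
```

```text
pump (array([ 0.45881286, -0.12561051]), np.float64(0.06168963238010654))
sqlid ((0.43564532470703127, -0.2922789306640625), (81.15839385986328, 83.58679962158203), 66.19735717773438)
knob [ 0.46180021 -0.12275402  0.056     ] kn earlier [ 0.45692589 -0.12501289  0.056     ]
t 19.6 tcp [ 0.4584 -0.1159  0.4061] yaw -59.99 tooldir [-0.0001  0.0011 -1.    ] w 0.0853 F [ 0.4637 -0.6048 -0.1363] q [-0.4103  0.2455  1.6574  0.001   1.2393  0.6364]
shift mm [  8.2106   6.3785 204.0871] turn [-0.0005  0.0011  0.0002]
```

```bash
python3 -m jog '[[8,6.4,30,0,0.001,0,1],[0,0,45,0,0,0,1],[0,0,45,0,0,0,1],[0,0,30,0,0,0,1],[0,0,0,0,0,0,1]]' 
python3 go.py .457 -.126 .198 -60
python3 - <<'E'
from h import *
snap('scene','s9',(190,70,310,190),5)
E
```

```text
time_s: 20.1
tcp_pos: [0.4559, -0.1246, 0.2527]
orientation: [0.867, -0.499, -0.004, 0.0]
ft_force: [-0.2, -0.0, 0.0]
gripper_width: 0.0856
t 20.1 tcp [ 0.4559 -0.1246  0.2527] yaw -59.85 tooldir [-0.0074  0.0034 -1.    ] w 0.0856 F [-0.1927 -0.0084  0.0361] q [-0.4292  0.4407  1.8608  0.0001  0.8482  0.6153]
shift mm [ 2.0743 -0.4855 54.6436] turn [0.0046 0.0067 0.0026]
```

View pics/s9.png

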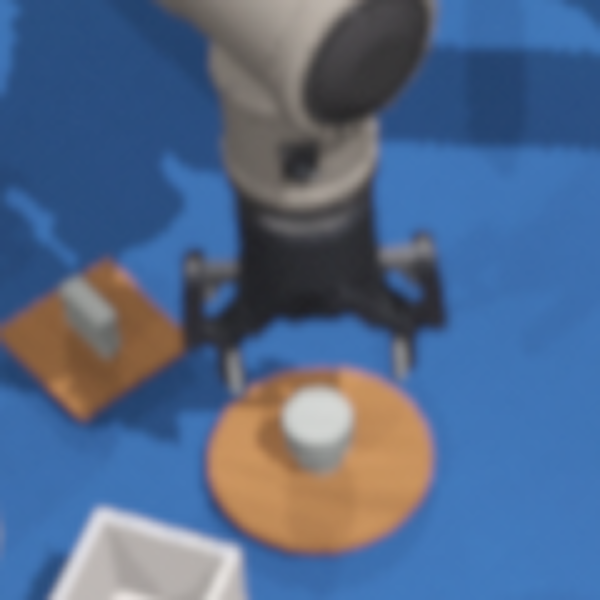

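The fingertips at zoom (235,385) and (400,375) straddle the knob at (318,416). I'll descend and grip.

```bash
python3 -m jog '[[1.2,-0.4,25,0.004,0.006,0,1],[0,0,20,0,0,0,1],[0,0,9,0,0,0,1],[0,0,0,0,0,0,1]]' 
python3 go.py .457 -.126 .198 -60
python3 -m jog '[[0,0,0,0,0,0,0],[0,0,0,0,0,0,0],[0,0,0,0,0,0,0],[0,0,0,0,0,0,0],[0,0,0,0,0,0,0],[0,0,0,0,0,0,0],[0,0,0,0,0,0,0],[0,0,0,0,0,0,0]]' 50
```

```text
time_s: 20.55
tcp_pos: [0.4585, -0.1274, 0.2024]
orientation: [0.866, -0.5, 0.004, -0.0]
ft_force: [-0.2, -0.1, 0.1]
gripper_width: 0.0852
t 20.55 tcp [ 0.4585 -0.1274  0.2024] yaw -59.94 tooldir [ 0.0069 -0.0035 -1.    ] w 0.0852 F [-0.209  -0.1366  0.0895] q [-0.4322  0.5287  1.8995 -0.0005  0.7056  0.6143]
shift mm [-1.9698  0.6019  4.4042] turn [-0.0042 -0.0065  0.0011]
time_s: 21.35
tcp_pos: [0.4582, -0.1278, 0.2019]
orientation: [0.866, -0.5, 0.004, -0.0]
ft_force: [1.4, 0.8, 1.8]
gripper_width: 0.0384
```

```bash
python3 -m jog '[[0,0,-5,0,0,0,0],[0,0,-15,0,0,0,0],[0,0,-20,0,0,0,0],[0,0,-25,0,0,0,0],[0,0,-25,0,0,0,0],[0,0,-20,0,0,0,0],[0,0,-5,0,0,0,0],[0,0,0,0,0,0,0]]' 
python3 go.py .632 .033 .317 -60
python3 - <<'E'
from h import *
snap('scene','s10',(190,50,310,190),5)
E
```

```text
time_s: 22.15
tcp_pos: [0.4571, -0.1274, 0.317]
orientation: [0.866, -0.5, 0.004, -0.0]
ft_force: [-0.3, -0.0, -2.3]
gripper_width: 0.0387
t 22.15 tcp [ 0.4571 -0.1274  0.317 ] yaw -59.98 tooldir [ 0.007  -0.0039 -1.    ] w 0.0387 F [-0.2929 -0.0176 -2.2546] q [-0.4334  0.345   1.7896 -0.0007  0.999   0.6139]
shift mm [ -51.3884 -231.7009    0.6048] turn [-0.0041 -0.0069  0.0003]
```

View pics/s10.png

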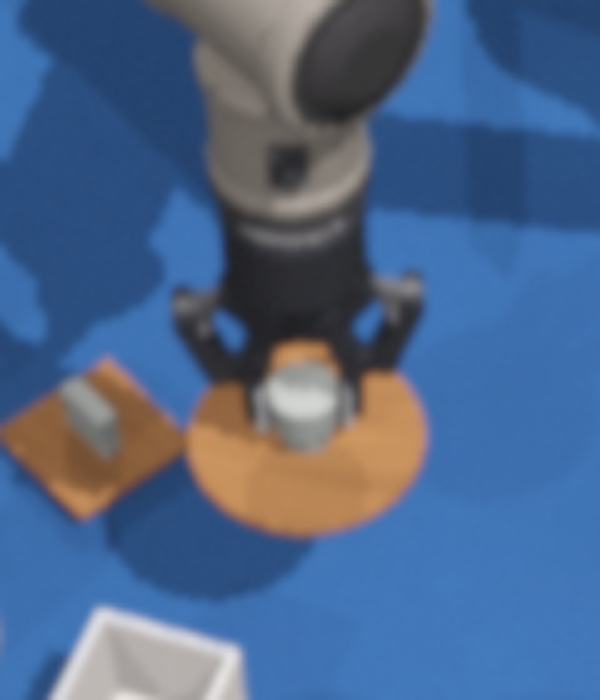

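```bash
python3 -m jog '[[-3.5,-16,0,0,0,0,0],[-6.5,-28,0,0,0,0,0],[-8,-36,0,0,0,0,0],[-8,-36,0,0,0,0,0],[-8,-36,0,0,0,0,0],[-7,-34,0,0,0,0,0],[-6,-26,0,0,0,0,0],[-3,-14,0,0,0,0,0],[-1.4,-5.7,0,0,0,0,0],[0,0,0,0,0,0,0]]' 
python3 go.py .632 .033 .28 -60
python3 - <<'E'
from fit import *
s=snap('scene','s11',(210,110,350,250),5); t=snap('top','t11',(200,120,340,260),4)
z=.1325
print('lid scene',circ('scene',s,*O,(230,150,320,240),z),'top',circ('top',t,*O,(230,150,330,240),z))
E
```

```text
time_s: 23.2
tcp_pos: [0.6321, 0.0333, 0.3156]
orientation: [0.866, -0.5, 0.002, 0.001]
ft_force: [-0.2, -0.2, -2.0]
gripper_width: 0.0384
t 23.2 tcp [0.6321 0.0333 0.3156] yaw -59.94 tooldir [ 0.0036 -0.0034 -1.    ] w 0.0384 F [-0.2094 -0.2098 -2.0342] q [-0.0676  0.6127  1.3301 -0.0033  1.1949  0.9798]
shift mm [ 0.0701  0.2832 35.6171] turn [-0.0015 -0.0047  0.001 ]
lid scene (array([0.62390541, 0.02808311]), np.float64(0.048755768200034875)) top (array([0.64249655, 0.04545252]), np.float64(0.04087457845504618))
```

View pics/s11.png

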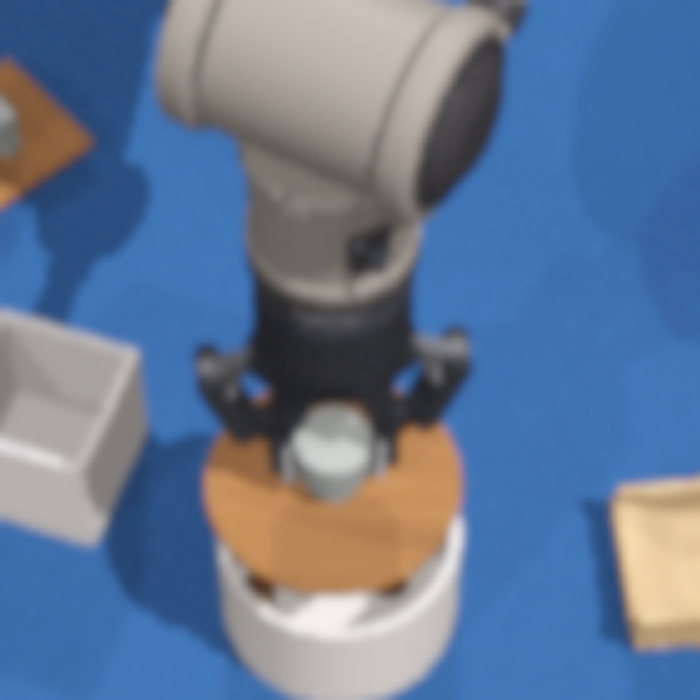

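View pics/t11.png

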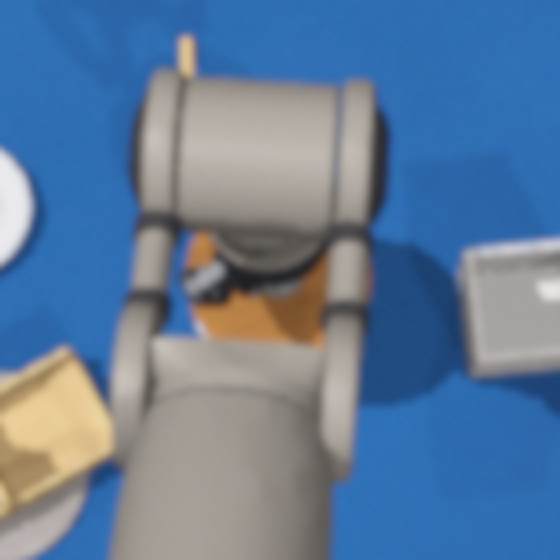

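Run:
```python
from h import *
P=[(203,495),(215,530),(245,565),(290,588),(340,592),(390,580),(430,550),(455,515)]
for z in (.1237,.1297):
    w=np.array([cast('scene',(210+u/5,110+v/5),z)[:2] for u,v in P]); A=np.c_[2*w,np.ones(len(w))]; q=np.linalg.lstsq(A,(w**2).sum(1),rcond=None)[0]
    print(z,q[:2],np.sqrt(q[2]+q[:2]@q[:2]))
print('knob', cast('scene',(210+333/5,110+440/5),.1137+.056))
# compare same method for can rim near edge
P=[(222,575)]
```

```text
0.1237 [0.62973731 0.03021502] 0.06693981531382621
0.1297 [0.63301766 0.03181197] 0.06660414149218252
knob [0.63312829 0.0334363  0.1697    ]
```

```bash
python3 -m jog '[[-1,-0.7,6,0,0,0,0],[0,0,10,0,0,0,0],[0,0,8,0,0,0,0],[0,0,5,0,0,0,0],[0,0,3,0,0,0,0],[0,0,0,0,0,0,0]]' 
python3 go.py .632 .0345 .272 -60
python3 - <<'E'
from h import *
snap('scene','s12',(210,110,350,250),5)
E
```

```text
time_s: 23.9
tcp_pos: [0.6324, 0.0341, 0.2848]
orientation: [0.866, -0.5, 0.003, 0.0]
ft_force: [-0.2, -0.3, -1.5]
gripper_width: 0.0383
t 23.9 tcp [0.6324 0.0341 0.2848] yaw -59.99 tooldir [ 0.0055 -0.0034 -1.    ] w 0.0383 F [-0.249  -0.301  -1.5321] q [-0.0664  0.6436  1.3646 -0.0034  1.1276  0.982 ]
shift mm [-0.6367  0.1656 12.7775] turn [-0.0031 -0.0057  0.0002]
```

View pics/s12.png

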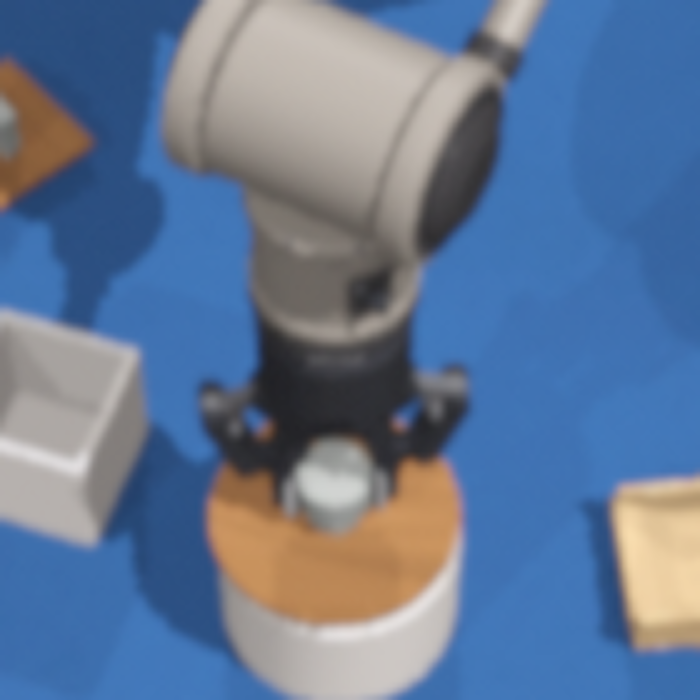

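In the scene close-up the lid spans zoom columns 207–463 and the can rim 215–467, so the lid sits about 3 mm too far towards image left (world -y). I'll nudge it and creep down.

```bash
python3 -m jog '[[-2.4,-0.8,0,0,0,0,0],[0,0,3,0,0,0,0],[0,0,3,0,0,0,0],[0,0,2,0,0,0,0],[0,0,0,0,0,0,0]]' 
python3 go.py .6315 .0365 .272 -60
```

```text
time_s: 24.45
tcp_pos: [0.6319, 0.0366, 0.2769]
orientation: [0.866, -0.5, 0.003, 0.0]
ft_force: [1.1, 0.2, -1.1]
gripper_width: 0.0386
t 24.45 tcp [0.6319 0.0366 0.2769] yaw -59.98 tooldir [ 0.0057 -0.0034 -1.    ] w 0.0386 F [ 1.1047  0.1983 -1.0675] q [-0.0625  0.6515  1.3739 -0.0034  1.1104  0.9859]
shift mm [-0.1745  0.4138  4.8957] turn [-0.0032 -0.0058  0.0003]
```

```bash
python3 -m jog '[[0,0,2,0,0,0,0],[0,0,1,0,0,0,0],[0,0,0,0,0,0,0]]' 
python3 -m jog '[[0,0,1,0,0,0,0],[0,0,0.5,0,0,0,0],[0,0,0,0,0,0,0]]' 
python3 -m jog '[[0,0,0.5,0,0,0,0],[0,0,0.5,0,0,0,0],[0,0,0,0,0,0,0]]'
```

```text
time_s: 24.75
tcp_pos: [0.632, 0.0365, 0.2742]
orientation: [0.866, -0.5, 0.004, -0.0]
ft_force: [-0.9, -0.2, -1.2]
gripper_width: 0.0386
time_s: 25.05
tcp_pos: [0.6321, 0.0366, 0.273]
orientation: [0.866, -0.5, 0.004, -0.0]
ft_force: [-0.2, 0.0, -1.5]
gripper_width: 0.0387
time_s: 25.35
tcp_pos: [0.6321, 0.0365, 0.2722]
orientation: [0.866, -0.5, 0.004, -0.0]
ft_force: [-1.6, 1.5, 1.5]
gripper_width: 0.0382
```

Contact at lid height 70 mm, as expected for a seated lid. I'll release and look.

```bash
python3 -m jog '[[0,0,0,0,0,0,0.55],[0,0,0,0,0,0,0.7],[0,0,0,0,0,0,0.85],[0,0,0,0,0,0,1],[0,0,0,0,0,0,1],[0,0,0,0,0,0,1]]' 
python3 -m jog '[[0,0,-15,0,0,0,1],[0,0,-35,0,0,0,1],[0,0,-45,0,0,0,1],[0,0,0,0,0,0,1]]'
python3 - <<'E'
from fit import *
s=snap('scene','s13',(210,110,350,250),5)
P=circ('scene',s,*O,(230,150,320,245),.086); print(P)
E
```

```text
time_s: 25.95
tcp_pos: [0.6321, 0.0366, 0.2718]
orientation: [0.866, -0.5, 0.004, -0.0]
ft_force: [-0.3, 0.2, 0.3]
gripper_width: 0.0853
time_s: 26.35
tcp_pos: [0.6325, 0.0369, 0.3739]
orientation: [0.866, -0.5, 0.009, -0.003]
ft_force: [0.5, -0.1, 0.3]
gripper_width: 0.0854
(array([0.63479078, 0.03516949]), np.float64(0.06242589903961339))
```

View pics/s13.png

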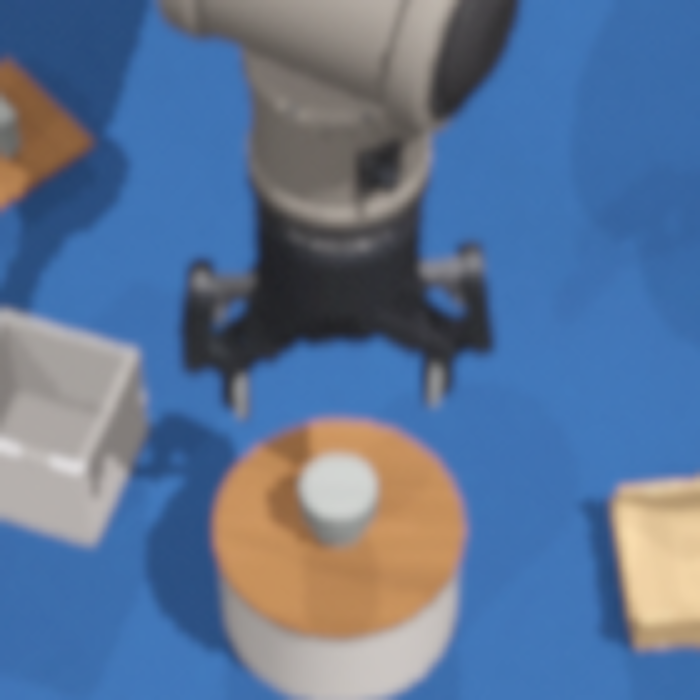

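The lid is seated and level, spanning columns 213–466 on the rim, with the knob up at (338,487). I'll shut the fingers and press the knob.

```bash
python3 -m jog '[[0,0,0,0,0,0,0],[0,0,0,0,0,0,0],[0,0,0,0,0,0,0],[0,0,0,0,0,0,0],[0,0,0,0,0,0,0],[0,0,10,0,0,0,0],[0,0,20,0,0,0,0],[0,0,20,0,0,0,0],[0,0,10,0,0,0,0],[0,0,5,0,0,0,0],[0,0,0,0,0,0,0]]' 30
python3 go.py .632 .036 .287 -60
```

```text
time_s: 27.5
tcp_pos: [0.6319, 0.0367, 0.3013]
orientation: [0.866, -0.5, 0.003, 0.0]
ft_force: [0.1, 0.1, -0.4]
gripper_width: 0.0002
t 27.5 tcp [0.6319 0.0367 0.3013] yaw -59.98 tooldir [ 0.0056 -0.0034 -1.    ] w 0.0002 F [ 0.0635  0.0795 -0.3859] q [-0.0623  0.626   1.3479 -0.0033  1.1619  0.9858]
shift mm [ 0.5819  0.2645 14.3219] turn [-0.0031 -0.0057  0.0003]
```

```bash
python3 -m jog '[[0,0,3,0,0,0,0],[0,0,3,0,0,0,0],[0,0,0,0,0,0,0]]' 
python3 -m jog '[[0,0,3,0,0,0,0],[0,0,3,0,0,0,0],[0,0,0,0,0,0,0]]' 
python3 -m jog '[[0,0,1,0,0,0,0],[0,0,1,0,0,0,0],[0,0,0,0,0,0,0]]'
```

```text
time_s: 27.8
tcp_pos: [0.6322, 0.0366, 0.2965]
orientation: [0.866, -0.5, 0.005, -0.001]
ft_force: [1.2, -0.6, 2.6]
gripper_width: 0.0001
time_s: 28.1
tcp_pos: [0.6322, 0.0366, 0.29]
orientation: [0.866, -0.5, 0.004, -0.0]
ft_force: [2.1, 0.9, 3.6]
gripper_width: -0.0001
time_s: 28.4
tcp_pos: [0.6322, 0.0366, 0.2881]
orientation: [0.866, -0.5, 0.004, -0.0]
ft_force: [3.0, 0.4, 4.1]
gripper_width: -0.0001
```

The spring force is rising as expected. I'll go on to the hard stop.

```bash
python3 -m jog '[[0,0,1,0,0,0,0],[0,0,1,0,0,0,0],[0,0,0,0,0,0,0]]' 
python3 -m jog '[[0,0,1,0,0,0,0],[0,0,0,0,0,0,0],[0,0,0,0,0,0,0]]'
```

```text
time_s: 28.7
tcp_pos: [0.6322, 0.0366, 0.2874]
orientation: [0.866, -0.5, 0.005, -0.001]
ft_force: [0.9, 0.3, 10.7]
gripper_width: 0.0001
time_s: 29.0
tcp_pos: [0.6321, 0.0366, 0.2873]
orientation: [0.866, -0.5, 0.005, -0.001]
ft_force: [-1.4, 0.4, 17.0]
gripper_width: -0.0002
```

The knob is at its stop (17 N, with the fingertips at the predicted 114 mm). I'll rise and move over to the square lid.

```bash
python3 -m jog '[[0,0,-5,0,0,0,0],[0,0,-10,0,0,0,0],[0,0,-25,0,0,0,0],[0,0,-40,0,0,0,0.5],[0,0,-35,0,0,0,1],[0,0,0,0,0,0,1]]' 
python3 go.py .4345 -.292 .40 -24.7
python3 - <<'E'
from fit import *
s=snap('scene','s14',(180,100,320,250),5); 
print('sqlid',rect('scene',s,*O,(185,115,232,155),.016)[:3])
E
```

```text
time_s: 29.6
tcp_pos: [0.6313, 0.037, 0.4049]
orientation: [0.866, -0.5, 0.007, -0.002]
ft_force: [0.1, 1.5, 0.4]
gripper_width: 0.0434
t 29.6 tcp [0.6313 0.037  0.4049] yaw -59.98 tooldir [ 0.0132 -0.004  -0.9999] w 0.0434 F [0.1023 1.4514 0.3747] q [-0.0618  0.54    1.2062 -0.0033  1.382   0.9856]
shift mm [186.38   335.0711   3.6649] turn [-0.006  -0.0127 -0.6157]
sqlid ((0.43624484252929685, -0.29253558349609377), (81.1727066040039, 82.28263092041016), 66.19734954833984)
```

View pics/s14.png

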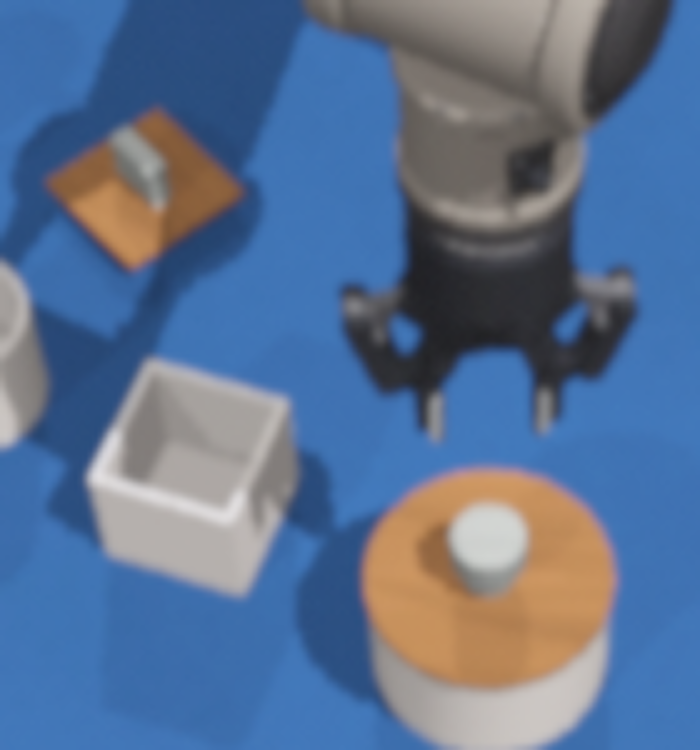

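The knob is back up, the pump lid is seated, and the square lid has not moved.

```bash
python3 -m jog '[[13,24,0,0,0,0,1],[21,38,0,0,0,0,1],[22,40,0,0,0,0,1],[22,40,0,0,0,0,1],[22,40,0,0,0,0,1],[22,40,0,0,0,0,1],[22,40,0,0,0,0,1],[21,37,0,0,0,0,1],[14,24,0,0,0,0,1],[7.4,12,0,0,0,0,1],[0,0,0,0,0,0,1]]' >/dev/null
python3 -m jog '[[0,0,0,-0.006,-0.012,-0.12,1],[0,0,0,0,0,-0.13,1],[0,0,0,0,0,-0.13,1],[0,0,0,0,0,-0.13,1],[0,0,0,0,0,-0.1,1],[0,0,0,0,0,0,1]]' 
python3 go.py .4345 -.2925 .25 -24.7
```

```text
time_s: 31.35
tcp_pos: [0.4352, -0.2904, 0.3992]
orientation: [0.977, -0.215, -0.003, -0.002]
ft_force: [-0.7, -0.6, 0.1]
gripper_width: 0.0855
t 31.35 tcp [ 0.4352 -0.2904  0.3992] yaw -24.88 tooldir [-0.006   0.0047 -1.    ] w 0.0855 F [-0.6653 -0.5632  0.1307] q [-0.7349  0.3452  1.5353 -0.0005  1.2687 -0.3006]
shift mm [  1.3495   2.4296 149.1624] turn [-0.0018  0.0074 -0.0031]
```

```bash
python3 -m jog '[[1.3,2.4,30,0,0.004,0,1],[0,0,45,0,0,0,1],[0,0,45,0,0,0,1],[0,0,29,0,0,0,1],[0,0,0,0,0,0,1]]' 
python3 go.py .4345 -.2925 .198 -24.7
python3 - <<'E'
from h import *
snap('scene','s15',(150,70,270,190),5)
E
```

```text
time_s: 31.85
tcp_pos: [0.4336, -0.2925, 0.2468]
orientation: [0.976, -0.217, -0.005, -0.003]
ft_force: [-0.7, 0.4, 0.0]
gripper_width: 0.0854
t 31.85 tcp [ 0.4336 -0.2925  0.2468] yaw -25.12 tooldir [-0.0082  0.008  -0.9999] w 0.0854 F [-0.665   0.3832  0.0482] q [-0.7402  0.5229  1.7268  0.0005  0.9034 -0.3021]
shift mm [ 1.3282 -0.2244 48.8164] turn [-0.0038  0.0108 -0.0073]
```

View pics/s15.png

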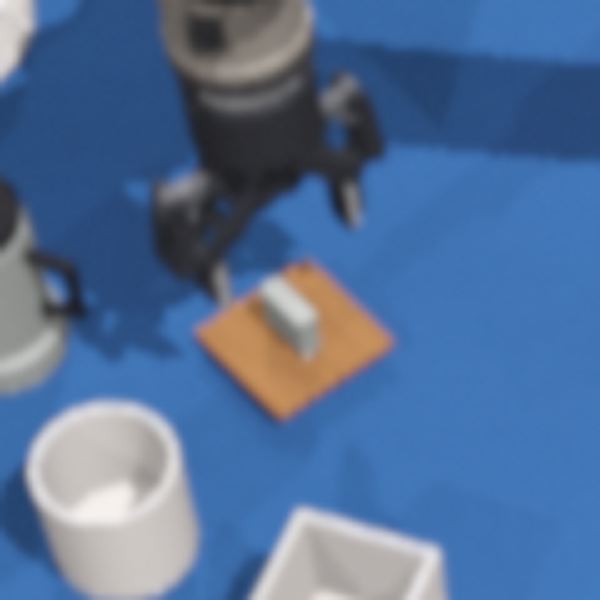

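The fingertips straddle the bar squarely (midpoint column 288, bar at 290). I'll descend and grip.

```bash
python3 -m jog '[[0.8,0,20,-0.003,0.009,-0.005,1],[0,0,18,0,0,0,1],[0,0,10,0,0,0,1],[0,0,0,0,0,0,1]]' 
python3 go.py .4345 -.2925 .198 -24.7
python3 -m jog '[[0,0,0,0,0,0,0],[0,0,0,0,0,0,0],[0,0,0,0,0,0,0],[0,0,0,0,0,0,0],[0,0,0,0,0,0,0],[0,0,0,0,0,0,0],[0,0,0,0,0,0,0],[0,0,0,0,0,0,0],[0,0,0,0,0,0,0],[0,0,0,0,0,0,0]]' 50
```

```text
time_s: 32.3
tcp_pos: [0.4354, -0.2947, 0.2031]
orientation: [0.977, -0.214, 0.003, 0.002]
ft_force: [0.7, -0.2, -0.4]
gripper_width: 0.0854
t 32.3 tcp [ 0.4354 -0.2947  0.2031] yaw -24.77 tooldir [ 0.0055 -0.0049 -1.    ] w 0.0854 F [ 0.6703 -0.2031 -0.3921] q [-0.7409  0.5911  1.7599  0.0001  0.7834 -0.3087]
shift mm [-1.8227 -1.6539  5.0636] turn [ 0.0021 -0.007  -0.0012]
time_s: 33.3
tcp_pos: [0.4352, -0.295, 0.2032]
orientation: [0.977, -0.214, 0.004, 0.002]
ft_force: [0.4, 1.0, 5.7]
gripper_width: 0.013
```

```bash
python3 -m jog '[[0,0,-5,0,0,0,0],[0,0,-15,0,0,0,0],[0,0,-20,0,0,0,0],[0,0,-25,0,0,0,0],[0,0,-25,0,0,0,0],[0,0,-20,0,0,0,0],[0,0,-5,0,0,0,0],[0,0,0,0,0,0,0]]' 
python3 go.py .6195 -.153 .318 5.5
python3 - <<'E'
from fit import *
s=snap('scene','s16',(130,60,290,220),4); t=snap('top','t16',(290,150,420,280),5)
E
```

```text
time_s: 34.1
tcp_pos: [0.4344, -0.2943, 0.318]
orientation: [0.977, -0.214, 0.004, 0.002]
ft_force: [0.4, -0.5, -0.7]
gripper_width: 0.0129
t 34.1 tcp [ 0.4344 -0.2943  0.318 ] yaw -24.75 tooldir [ 0.0061 -0.0056 -1.    ] w 0.0129 F [ 0.4121 -0.4716 -0.6547] q [-0.7415  0.4261  1.6542  0.      1.053  -0.3096]
shift mm [ 108.953  -205.7728    0.3302] turn [ 0.0046 -0.0071 -0.5279]
```

View pics/s16.png

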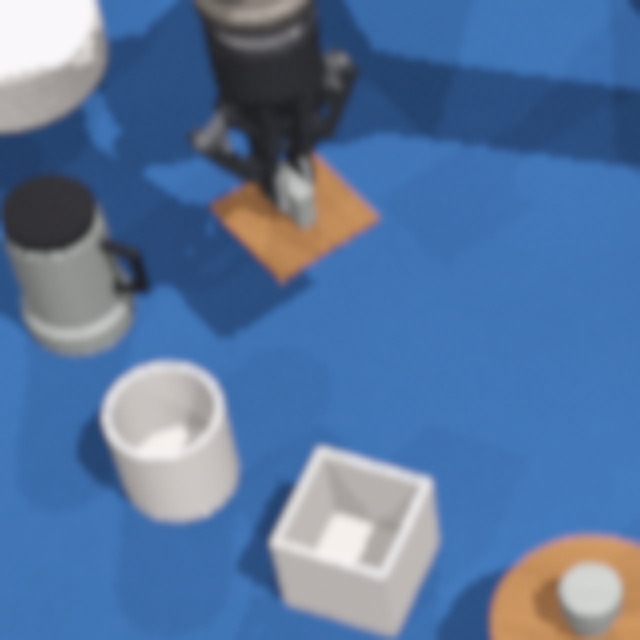

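View pics/t16.png

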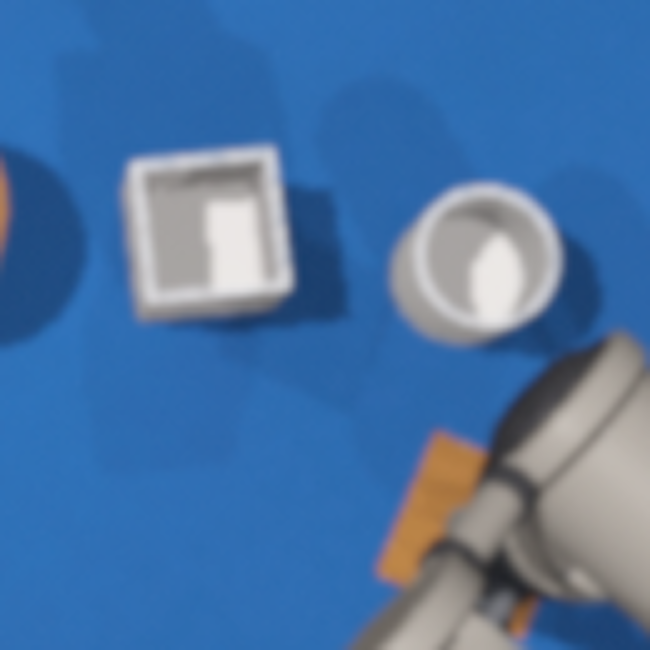

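The lid is held level. I'll carry it over the square can and turn it.

```bash
python3 -m jog '[[8,-15,0,0,0,0,0],[14,-26,0,0,0,0,0],[17,-32,0,0,0,0,0],[17,-32,0,0,0,0,0],[17,-32,0,0,0,0,0],[15,-29,0,0,0,0,0],[12,-23,0,0,0,0,0],[6,-11,0,0,0,0,0],[3,-5,0,0,0,0,0],[0,0,0,0,0,0,0]]' >/dev/null
python3 -m jog '[[0,0,0,0,0,-0.08,0],[0,0,0,0,0,-0.12,0],[0,0,0,0,0,-0.12,0],[0,0,0,0,0,-0.12,0],[0,0,0,0,0,-0.07,0],[0,0,0,0,0,-0.018,0],[0,0,0,0,0,0,0]]'
python3 go.py .6195 -.153 .318 5.5
python3 - <<'E'
from fit import *
s=snap('scene','s17',(160,110,280,230),6); t=snap('top','t17',(290,150,390,250),6)
E
```

```text
time_s: 35.9
tcp_pos: [0.6187, -0.1546, 0.3181]
orientation: [0.999, 0.047, 0.002, 0.003]
ft_force: [-0.4, -0.7, -0.8]
gripper_width: 0.0131
t 35.9 tcp [ 0.6187 -0.1546  0.3181] yaw 5.38 tooldir [ 0.0051 -0.0051 -1.    ] w 0.0131 F [-0.3986 -0.6691 -0.8414] q [-0.3643  0.6181  1.3127 -0.0031  1.2042 -0.457 ]
shift mm [ 0.9792 -1.5097  0.0698] turn [ 0.0055 -0.0046 -0.0022]
```

View pics/s17.png

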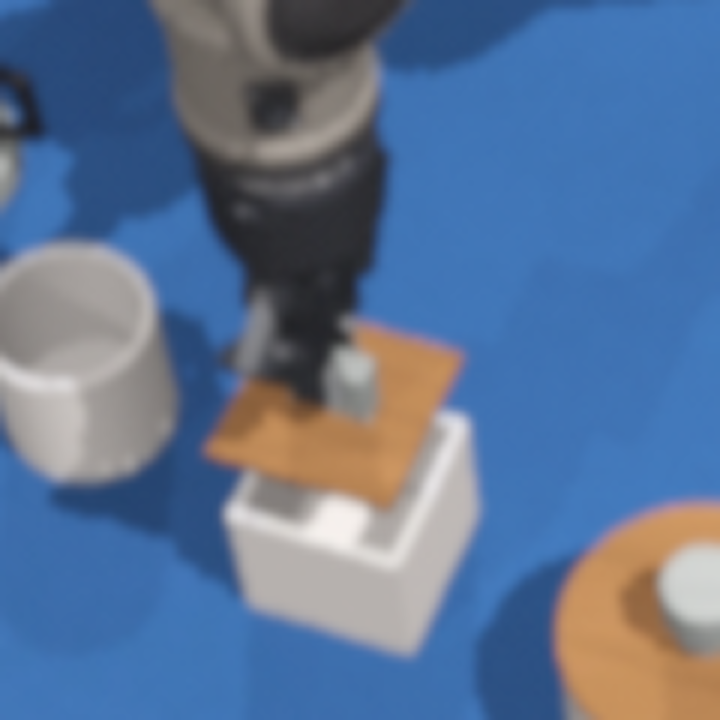

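View pics/t17.png

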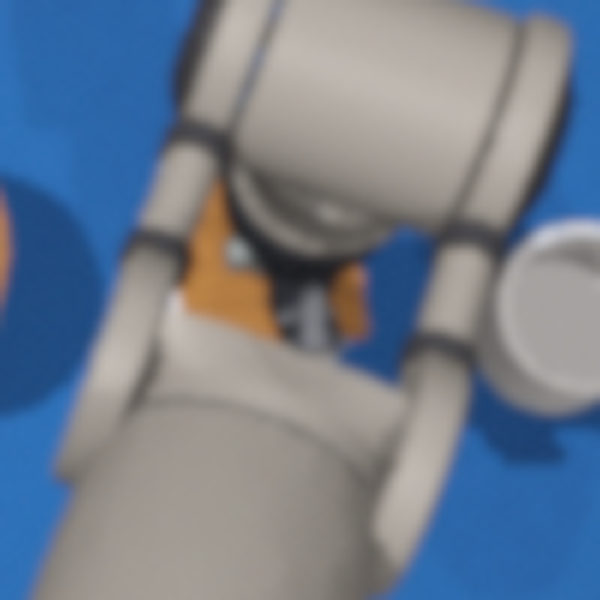

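```bash
cat > sq.py <<'E'
from h import *
np.set_printoptions(precision=4,suppress=True)
def C(P,z,o=(160,110),f=6):
    w=np.array([cast('scene',(o[0]+u/f,o[1]+v/f),z)[:2] for u,v in P]); d1=w[1]-w[0]; d2=w[2]-w[1]
    print('z',z,'centre',(w[0]+w[2])/2,'sides',np.linalg.norm(d1),np.linalg.norm(d2),'ang',np.degrees(np.arctan2(d1[1],d1[0])),np.degrees(np.arctan2(d2[1],d2[0])))
E
python3 - <<'E'
from sq import *
C([(203,455),(393,505),(466,355)],.128)
C([(225,515),(400,562),(470,413)],.08)
E
```

```text
z 0.128 centre [ 0.6193 -0.1532] sides 0.08961952116141043 0.0851540287428032 ang 97.91867332622623 -174.754499322444
z 0.08 centre [ 0.6188 -0.1523] sides 0.08494368923227205 0.08587768259193589 ang 97.77554062314472 -174.29575900301685
```

The lid and can centres agree to 1 mm in the scene view, and their angles agree to 0.5°. I'll lower it.

```bash
python3 -m jog '[[0,-0.8,6,0,0,0,0],[0,0,10,0,0,0,0],[0,0,10,0,0,0,0],[0,0,6,0,0,0,0],[0,0,4,0,0,0,0],[0,0,2,0,0,0,0],[0,0,0,0,0,0,0]]' 
python3 -m jog '[[0,0,2,0,0,0,0],[0,0,2,0,0,0,0],[0,0,0,0,0,0,0]]' 
python3 -m jog '[[0,0,1,0,0,0,0],[0,0,0,0,0,0,0]]' 
python3 go.py .6195 -.153 .2732 5.5
```

```text
time_s: 36.7
tcp_pos: [0.6194, -0.1531, 0.2798]
orientation: [0.999, 0.048, 0.002, 0.003]
ft_force: [-0.7, 0.0, -1.2]
gripper_width: 0.0129
time_s: 37.0
tcp_pos: [0.6194, -0.1532, 0.2759]
orientation: [0.999, 0.048, 0.003, 0.003]
ft_force: [-0.1, 0.9, -1.8]
gripper_width: 0.0126
time_s: 37.2
tcp_pos: [0.6194, -0.1532, 0.275]
orientation: [0.999, 0.048, 0.003, 0.003]
ft_force: [0.0, -0.1, -0.7]
gripper_width: 0.0127
t 37.2 tcp [ 0.6194 -0.1532  0.275 ] yaw 5.5 tooldir [ 0.0054 -0.005  -1.    ] w 0.0127 F [ 0.0002 -0.1463 -0.7153] q [-0.3618  0.6618  1.3595 -0.003   1.1135 -0.4566]
shift mm [ 0.0962 -0.1655  1.797 ] turn [ 0.0055 -0.0049  0.0001]
```

```bash
python3 -m jog '[[0,0,1,0,0,0,0],[0,0,0,0,0,0,0]]' 
python3 -m jog '[[0,0,0.7,0,0,0,0],[0,0,0,0,0,0,0]]'
```

```text
time_s: 37.4
tcp_pos: [0.6194, -0.1532, 0.2739]
orientation: [0.999, 0.048, 0.003, 0.003]
ft_force: [0.1, 0.1, -0.6]
gripper_width: 0.0128
time_s: 37.6
tcp_pos: [0.6194, -0.1532, 0.2734]
orientation: [0.999, 0.048, 0.003, 0.003]
ft_force: [-0.5, 0.2, -0.9]
gripper_width: 0.0128
```

```bash
python3 -m jog '[[0,0,0.7,0,0,0,0],[0,0,0,0,0,0,0]]' 
python3 -m jog '[[0,0,0.5,0,0,0,0],[0,0,0,0,0,0,0]]'
```

```text
time_s: 37.8
tcp_pos: [0.6195, -0.1532, 0.2732]
orientation: [0.999, 0.048, 0.003, 0.003]
ft_force: [-0.9, 0.1, 3.7]
gripper_width: 0.0125
time_s: 38.0
tcp_pos: [0.6194, -0.1532, 0.2732]
orientation: [0.999, 0.048, 0.003, 0.003]
ft_force: [-2.4, 0.1, 6.7]
gripper_width: 0.0128
```

Contact at the seated height of 70 mm. I'll release, rise and look.

```bash
python3 -m jog '[[0,0,-0.5,0,0,0,0.2],[0,0,0,0,0,0,0.3],[0,0,0,0,0,0,0.45],[0,0,0,0,0,0,0.5],[0,0,0,0,0,0,0.5],[0,0,0,0,0,0,0.5]]' 
python3 -m jog '[[0,0,-15,0,0,0,0.5],[0,0,-35,0,0,0,0.5],[0,0,-45,0,0,0,0.5],[0,-40,-30,0,0,0,0.5],[0,0,-50,0,0,0,0.5],[-45,0,0,0,0,0,0.5],[-45,0,0,0,0,0,0.5],[-45,0,0,0,0,0,0.5],[-45,0,0,0,0,0,0.5],[0,0,0,0,0,0,0.5],[0,0,0,0,0,0,0.5]]'
python3 - <<'E'
from h import *
snap('scene','s18');snap('top','t18')
import cv2
t=cv2.imread('pics/t18_full.png');s=cv2.imread('pics/s18_full.png')
cv2.imwrite('pics/t18a.png',cv2.resize(t[120:285,150:420],None,fx=2.9,fy=2.9,interpolation=2))
cv2.imwrite('pics/s18a.png',cv2.resize(s[110:260,150:420],None,fx=2.9,fy=2.9,interpolation=2))
E
```

```text
time_s: 38.6
tcp_pos: [0.6194, -0.1532, 0.2725]
orientation: [0.999, 0.048, 0.003, 0.003]
ft_force: [0.2, -0.6, 0.8]
gripper_width: 0.0426
time_s: 39.7
tcp_pos: [0.435, -0.1299, 0.4473]
orientation: [0.999, 0.048, 0.003, 0.003]
ft_force: [0.4, 0.1, -0.9]
gripper_width: 0.0428
```

View pics/s18a.png

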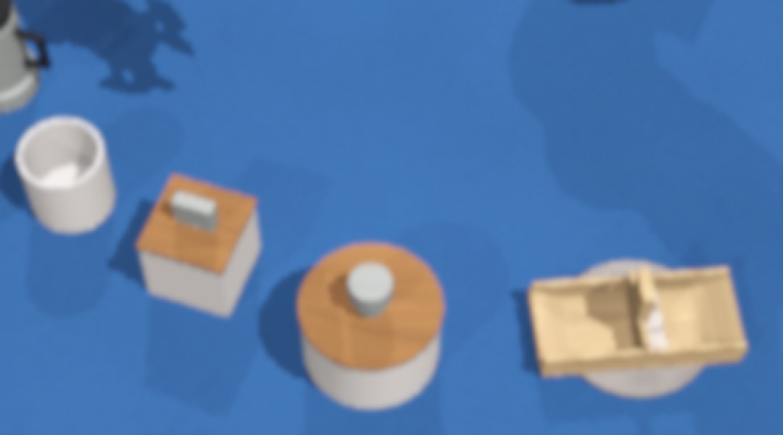

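View pics/t18.png

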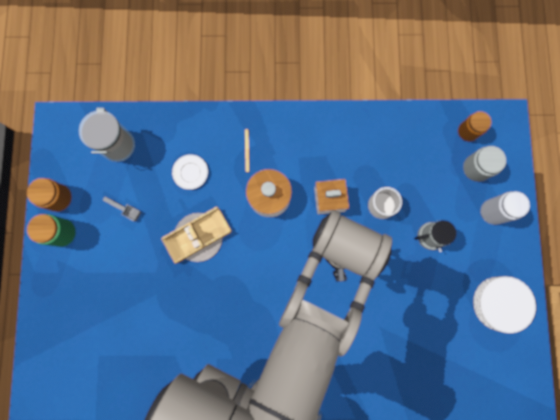

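View pics/s18.png

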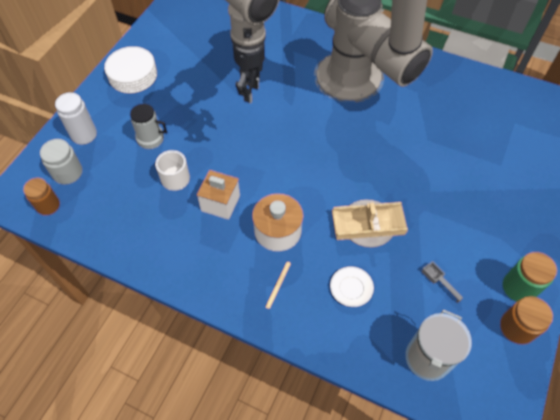

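Both lids look seated. The dish is on the trivet with the sugar in it, and the saucer, frother, scoop and stirrer are where they were. No round lid shows anywhere on the table. Now a last numeric check.

Run:
```python
from fit import *
np.set_printoptions(precision=4,suppress=True)
t=cv2.imread('pics/t18_full.png');s=cv2.imread('pics/s18_full.png')
print('pump',circ('top',t,*O,(240,160,300,225),.086),circ('scene',s,*O,(245,185,310,245),.086),'can .6313 .0343')
print('sq',rect('top',t,*O,(305,170,360,225),.086)[:3],rect('scene',s,*O,(190,165,245,215),.086)[:3],'can .619 -.152')
print('dish',rect('top',t,*L,(150,195,245,270),.034)[:3],rect('scene',s,*L,(325,190,415,250),.034)[:3],'trivet .5048 .2555')
for n,a,b,boxes in(('top',T,t,{'saucer':(165,150,215,195)}),('scene',S,s,{'saucer':(325,262,380,310)})):
    for k,bx in boxes.items(): print(n,k,circ(n,a,*W,bx,.012)[0],circ(n,b,*W,bx,.012)[0])
print('knob scene',cast('scene',(150+370/2.9,110+277/2.9),.126))
d=cv2.absdiff(S,s).max(2)
for k,bx in {'frother':(130,100,165,150),'scoop':(415,258,465,305),'stirrer':(262,258,295,310)}.items(): print(k,'mean diff',d[bx[1]:bx[3],bx[0]:bx[2]].mean().round(2))
```

```text
pump (array([0.6308, 0.0355]), np.float64(0.06232916237545766)) (array([0.6348, 0.0351]), np.float64(0.06243952452361742)) can .6313 .0343
sq ((0.6180521240234375, -0.15144699096679687), (83.58824920654297, 82.90835571289062), 5.934629917144775) ((0.6214549560546875, -0.15247238159179688), (80.62347412109375, 82.09661865234375), 5.479070663452148) can .619 -.152
dish ((0.5084483337402343, 0.2552275543212891), (92.5337905883789, 193.24180603027344), 29.77105712890625) ((0.5130414428710938, 0.25524554443359376), (106.04940795898438, 193.02484130859375), 30.406352996826172) trivet .5048 .2555
top saucer [0.7093 0.2853] [0.7093 0.2853]
scene saucer [0.7058 0.2823] [0.7058 0.2823]
knob scene [0.6282 0.0336 0.126 ]
frother mean diff 9.57
scoop mean diff 3.11
stirrer mean diff 6.33
```

```bash
python3 -c "
from plant import job
print(job.sign_off())"
```

```text
the job is handed in; nothing more can be done
None
```

I tipped all four nuts into the large canister, set the dish back on its trivet, closed and pressed the pump lid, and put the square lid on the square canister. No round lid was on the table. The job is handed in; it took about 40 s of the 210 s and gives no verdict.

What my last checks showed:

- **Nuts and sugar:** All four nuts were seen in the canister before it was closed. In the pictures, all the sugar is in its own half.
- **Dish:** It stands upright at about (0.508, 0.255), while the trivet's centre measured (0.505, 0.2555). The scene camera alone gave about 8 mm off centre, partly because it sees the dish's side wall. The limit is 30 mm.
- **Pump lid:** It touched down at the seated height of 70 mm and was about 1 mm off axis by the top camera. The scene camera disagreed, giving about 3.5 mm; that view gave a similar offset while the lid still lay on the table. The limit is 8 mm.
- **Pump knob:** Pressing it met the hard stop at 17 N, and it sprang back up afterwards.
- **Square lid:** It touched down at 70 mm, 1–3 mm off axis and with its sides parallel to the canister.
- **Left alone:** The saucer measured exactly where it was at the start. I checked the frother, scoop and stirrer by eye only, and they look unmoved; the pixel comparison shows small differences, which I take to be shadows.

The robot was clear of everything at hand-in.

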